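# Clear the hanging stock bar and sort the sealed terminal tubs by heft

### The job

Slide the stop collar off the free end of the bar and put it in the round steel dish, then take the three sealed tubs off the bar and judge each by its weight in the hand: stand the full ones upright in the long plywood tray and the empty ones upright in the slatted crate. Set the tubs down, do not drop them, and leave the breakers and everything else on the bench where they are.

Things in the scene. Friction and masses are not known exactly. Their poses are not given: they have to be found in the camera images.
- rack: Fixed steel stand. Origin: on the table under the bar. Foot 90 mm (x) by 270 mm (y), 8 mm thick; at its +y end a post 34 x 20 mm, 168 mm high, its face at y = +110 mm. From that face a level round bar, 12 mm in diameter, runs along the stand's -y to a free end at y = -140 mm; the bar's axis is at x = 0, 143 mm above the table.
- bar_end (a point): Centre of the free end of the bar. Axes as the stand's: -y points off the end of the bar, z up.
- collar_centre (a point): Centre of the slip-on stop collar: a plain aluminium ring 56 mm in outer diameter, 20 mm wide, 18 mm bore, about 0.07 kg, held by nothing but its own weight. It hangs on the bar near the free end, in front of the tubs (its centre then 3 mm below the bar's axis). Its y is the ring's axis.
- tub_a_centre (a point): One of three sealed opaque tubs, alike from outside, 116 mm high in all; point 58 mm above its underside. Body 60 mm (x) by 46 mm (y); lid 62 x 48 mm, its upper face 74 mm above the underside. On it a rigid handle 50 mm (x) by 14 mm (y), 74 to 116 mm above the underside, with a window 30 mm wide (x) and 30 mm high (74 to 104 mm) through it along y.
- tub_b_centre (a point): Centre of another tub, same as tub_a. The tubs hang on the bar by the top of the handle's window, the bar passing along their y, so a handle can be pinched across x from above with a finger on either side of the bar. Their order along the bar changes, so the outermost is found by position.
- tub_c_centre (a point): Centre of the third tub, same as tub_a. Which tubs are full (one or two of them) is unknown beforehand: a full tub weighs 0.38 to 0.53 kg (about 4.4 N), an empty one 0.08 to 0.13 kg (about 1 N). The roll inside a full one can shift a little.
- tray: Fixed long plywood tray with solid sides, for full tubs: 216 mm (x) by 112 mm (y) outside, 40 mm high, walls and floor 6 mm thick. Origin: centre of its underside. A two-pole breaker stands in its +x end. Tray and crate may each be on either side of the stand.
- crate: Fixed squarer plastic crate with slatted sides, for empty tubs: 176 mm (its x) by 136 mm (its y) outside, 45 mm high, walls and floor 6 mm thick, corner posts 16 x 10 mm. Origin: centre of its underside.
- dish: Fixed shallow round steel dish, rim radius 55 mm, 24 mm high, for the collar. Origin: centre of its underside.
- breaker_2p_centre (a point): Bystander: two-pole circuit breaker standing in the tray's +x end: 36 mm (its x) by 84 mm (its y), 74 mm high; point 35 mm above its underside.
- breaker_3p_centre (a point): Bystander: three-pole circuit breaker standing on the table: 54 mm (its x) by 84 mm (its y), 74 mm high; point 35 mm above its underside.
- spray_centre (a point): Bystander: spray can, 53 mm in diameter, 177 mm high; point 88 mm above its underside.
- cutters_centre (a point): Bystander: cable cutters lying flat, about 180 mm along their x, 55 mm wide, 16 mm high; point 7 mm above the table.
- driver_grip (a point): Bystander: screwdriver lying on the table, 190 mm long along its x; this point is on its handle.
Not all that is in view belongs to the job. Several things look just like the dish: the one meant starts farthest from the robot's base.

How it is judged:
By the outcome, as a careful person would: the job done as asked, in the order asked, and still so for the second after the job is handed in, with the robot touching nothing.
It also fails if it takes over 72 s, if anything falls off the work surface, if the arm or the gripper's body presses on something with over 40 N, if the wrist force passes 120 N, or if a joint passes its speed limit or range.

### The arm

A 6-joint arm with a two-finger parallel gripper is mounted at the origin on the work surface. World frame = base frame: x ahead of the robot, y to its left, z up, the work surface at z = 0. Lengths are in m, angles in rad, forces in N, time in s.
With the tool pointing down it reaches from about 0.35 to 1 m from the base axis. Payload 7.1 kg.
Tool frame: the origin (TCP) lies at the centre of the arm's flange, where the gripper is bolted on; the fingertips stand 173 mm ahead of it and the grasp point (between the pads) lies 155 mm ahead of it; z points along the fingers, x is the direction in which the jaws open and shut, and the axes are right-handed (so a half turn about z gives the same grasp; the last joint's range is limited). The gripper opens to 85 mm and grips with 20 to 120 N. Pads are 22 mm wide; open, the fingers measure 114 mm over their backs; the gripper's body (76 mm by 85 mm) begins 54 mm behind the grasp point. The pads swing forward as they close: fully open they stand 13 mm farther back than shut.
Start: joints at [-1.278, 0.423, 1.63, -0, 1.089, -0.019], TCP at [0.192, -0.595, 0.405] pointing down, gripper open.
Joint ranges: [-3, 3], [-0.9, 2.11], [0.09, 2.58], [-1.31, 4.45], [0.11, 2.69], [-2.54, 2.54]. Speed limits (rad/s): [2.39, 2.39, 3.01, 3.14, 3.14, 3.14].

### API

Orientations are given as a unit quaternion [w, x, y, z].
In Python, from workcell import manip, read_camera gives the robot as it stands.
- The arm moves only by the shell command python3 -m pendant 'ROWS' [OPENING]. ROWS is JSON, a list of rows, each a list of 6 numbers: the shift along the tool's x, y, z in mm, then the turn, a rotation vector about the tool's x, y, z in rad. A call has 1 to 20 rows; each row is the pose to reach, as a shift and turn from the pose commanded when the call began, along the tool's axes at that moment; what a row does not reach only later rows make up. A row lasts 1/8 s, in which the tool goes at most 62.5 mm and 10.7 degrees, less where a joint would pass 70% of its speed; a pose out of reach is approached as far as the arm can. A call with a gripper value outside its range is refused whole. OPENING is the finger opening in mm, from 0 to 85.4, set as the call begins (- or left out, the last holds). The fingers move at their own pace and stop on an object; the grip force is fixed at half the most. Time passes only in rows, so rows that repeat a pose let the fingers close. It gives the time, the measured TCP pose, the force and the opening at its end, in the units of the state.
- manip.sense(): the state, without advancing time (a new reading comes with each control period).
- read_camera(name): name is "side" or "top" or "wrist"; returns a dict with "image" (384x512x3 uint8, red, green, blue), "mtx" (3x3 intrinsics, pixels), "R" (3x3) and "t" (3): a world point X has camera coordinates R X + t. Camera axes: x right, y down, z forward; pixel columns grow to the right and rows downward; lengths in m; the calibration is good to about 2 mm. The wrist camera is an equidistant fisheye: a pixel r from the principal point sees the ray r / f radians off the axis. A picture is of the moment at which its call begins. There is no depth.
- manip.sign_off(): hands the job in, once; it reports no verdict.
The state is a dict: "time": time; "joint_positions": joint angles; "joint_vel": joint speeds; "joint_efforts": joint torques, N m; "ee_pos": TCP position; "eef_rot": TCP orientation; "wrist_force": force on the tool from outside, world axes, zero at the start; "moment": the same for the moment, N m; "gripper_width": finger opening in m.
Only numpy, scipy, OpenCV 4.12 (cv2) and the standard library are available. Lean on these libraries where they do the work, as an engineer would, in place of code of your own. Each camera call takes 0.05 s, during which the arm holds its last target.

## Working session

There is one attempt and no reset: what is moved stays moved. The work goes in short steps, Python scripts to look and compute and a shell command to move; the robot and the scene stay as the last step left them, time stands still between calls to the robot, and variables do not carry over. Pictures are saved under pics/ and viewed, and the job is handed in when it is done.

```bash
ls; mkdir -p pics; python3 - <<'E'
from workcell import manip, read_camera
import cv2, numpy as np
print(manip.sense())
np.set_printoptions(precision=4,suppress=True)
for n in ["side","top","wrist"]:
    d=read_camera(n); cv2.imwrite(f"pics/{n}0.png",cv2.resize(d["image"][:,:,::-1],(768,576),interpolation=cv2.INTER_CUBIC))
    np.savez(f"{n}0.npz",**d)
    print(n,d["mtx"],d["R"],d["t"])
E
```

```text
pics
{'time': 0.0, 'joint_positions': array([-1.27800112e+00,  4.23828187e-01,  1.63070611e+00, -1.51240616e-05,
        1.08858072e+00, -1.89881178e-02]), 'joint_vel': array([-0.00072445,  0.00127751, -0.00029298, -0.00113651, -0.00073665,
        0.00036774]), 'joint_efforts': array([-1.31124758e-03, -5.57392716e+01, -2.81740040e+01, -1.80608022e-04,
        7.39632145e-03,  1.00709218e-05]), 'ee_pos': array([ 0.19167039, -0.5945848 ,  0.40394705]), 'eef_rot': array([-4.54408010e-04,  8.08319985e-01, -5.88742918e-01, -6.10704028e-04]), 'wrist_force': array([-0.49374375, -0.81662428,  0.11435358]), 'moment': array([0.00260635, 0.01871868, 0.02566708]), 'gripper_width': 0.08570689650400075}
side [[416.4401   0.     254.8544]
 [  0.     416.4401 192.7189]
 [  0.       0.       1.    ]] [[ 0.9976 -0.068  -0.0153]
 [-0.0597 -0.7205 -0.6909]
 [ 0.0359  0.6902 -0.7228]] [-0.524   0.0892  1.1898]
top [[409.6407   0.     259.8394]
 [  0.     409.6407 189.524 ]
 [  0.       0.       1.    ]] [[-0.013  -0.9998  0.0146]
 [-0.9803  0.0098 -0.1972]
 [ 0.197  -0.0168 -0.9803]] [-0.0015  0.5336  1.0215]
wrist [[297.3186   0.     259.6198]
 [  0.     297.3186 191.7579]
 [  0.       0.       1.    ]] [[ 0.3074 -0.9516 -0.0027]
 [-0.9149 -0.2964  0.2742]
 [-0.2617 -0.0818 -0.9617]] [-0.6249 -0.0367  0.381 ]
```

View pics/side0.png

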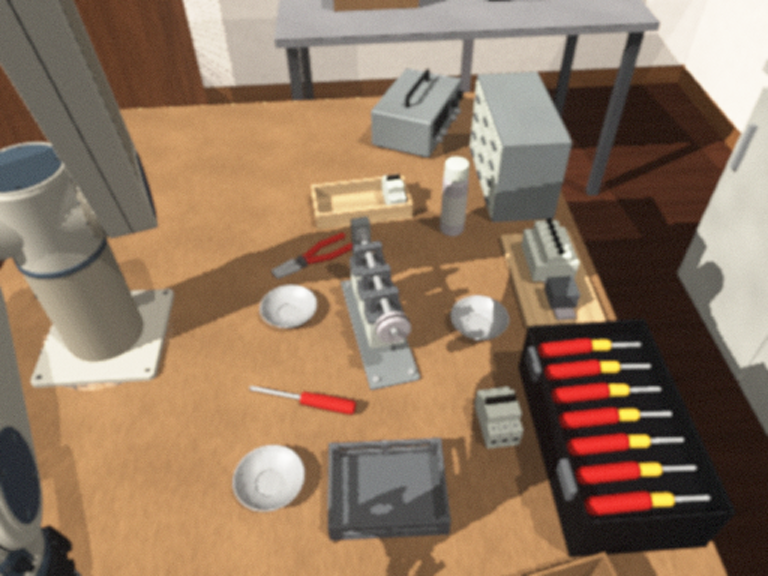

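View pics/top0.png

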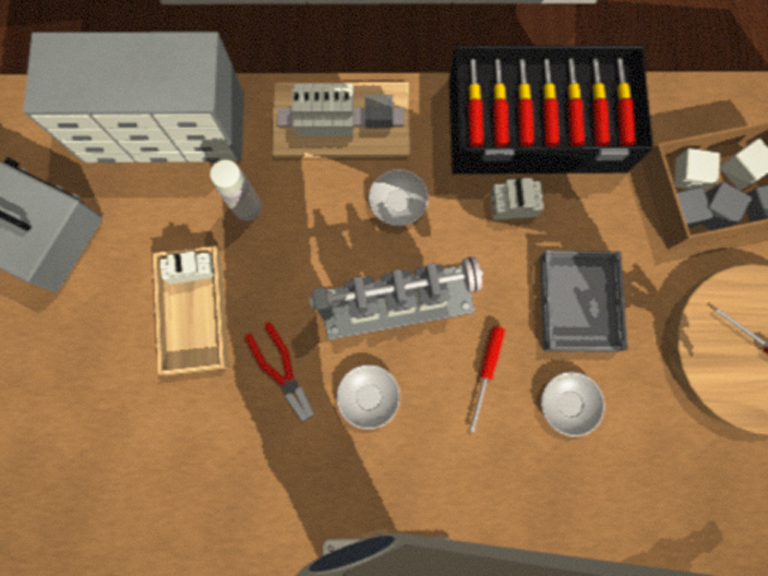

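View pics/wrist0.png

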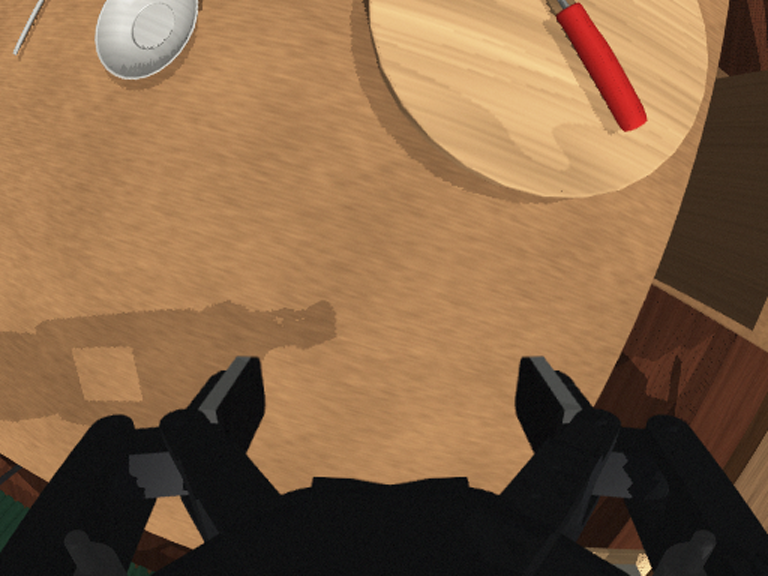

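In the top view there are three dish-like bowls at (398,197), (368,397) and (572,404). The robot base is at the bottom centre, so (398,197) is the farthest and should be the one meant. I'll confirm that with measurements and enlarged crops.

```bash
cat > h.py <<'E'
import numpy as np, cv2
np.set_printoptions(precision=4,suppress=True)
def load(n): return dict(np.load(n+".npz"))
def ray(d,u,v):
    C=-d["R"].T@d["t"]; K=d["mtx"]
    p=np.array([(u-K[0,2])/K[0,0],(v-K[1,2])/K[1,1],1.])
    return C,d["R"].T@p
def atz(d,u,v,z):
    C,r=ray(d,u,v); return C+r*(z-C[2])/r[2]
def proj(d,X):
    X=np.atleast_2d(X); c=X@d["R"].T+d["t"]; q=c@d["mtx"].T
    return q[:,:2]/q[:,2:]
def crop(d,u0,v0,u1,v1,name,s=5):
    im=d["image"][v0:v1,u0:u1,::-1]
    cv2.imwrite(name,cv2.resize(im,None,fx=s,fy=s,interpolation=cv2.INTER_CUBIC))
E
python3 - <<'E'
from h import *
t=load("top0"); s=load("side0")
for p in [(398,197),(368,397),(572,404)]:
    X=atz(t,p[0]/1.5,p[1]/1.5,0.004); print(p,X,np.hypot(*X[:2]))
crop(t,200,100,330,250,"pics/c1.png",4)
crop(t,80,90,220,260,"pics/c2.png",3)
crop(t,340,110,430,300,"pics/c3.png",3)
crop(s,220,130,350,260,"pics/c4.png",4)
E
```

```text
(398, 197) [ 0.711  -0.0262  0.004 ] 0.7115260740915894
(368, 397) [0.341  0.0326 0.004 ] 0.34250484037258677
(572, 404) [ 0.3242 -0.3281  0.004 ] 0.4612116111120935
```

View pics/c1.png

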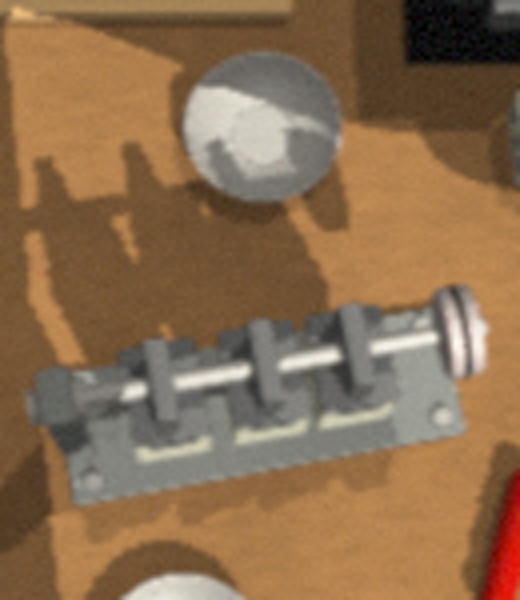

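View pics/c2.png

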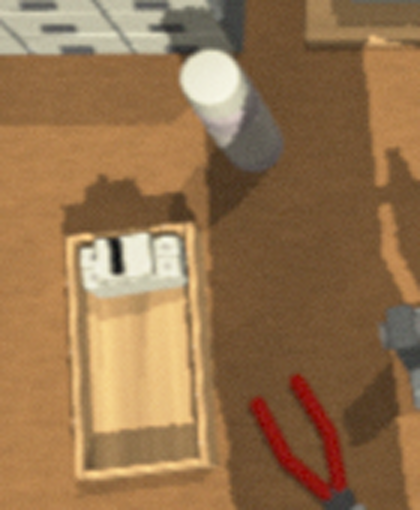

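View pics/c3.png

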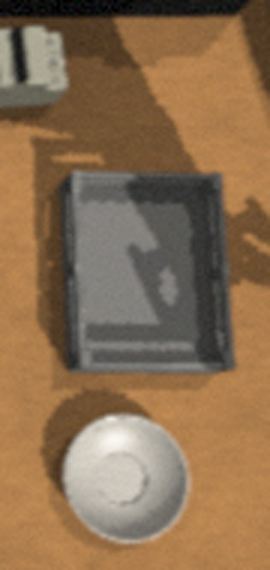

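View pics/c4.png

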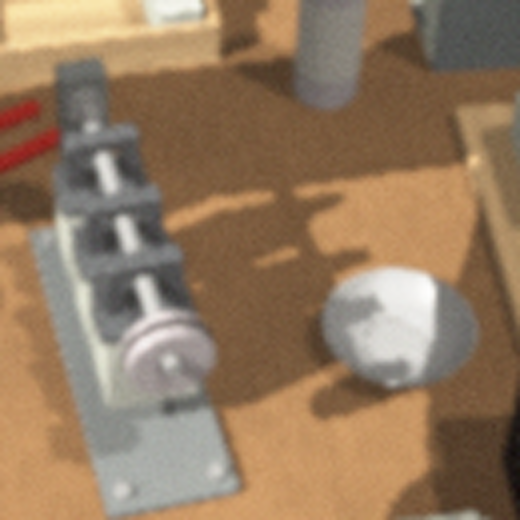

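```bash
cat >> h.py <<'E'
def T2(p,X):
    X=np.atleast_2d(np.array(X,float)); c,s=np.cos(p[2]),np.sin(p[2])
    return np.c_[p[0]+c*X[:,0]-s*X[:,1],p[1]+s*X[:,0]+c*X[:,1],X[:,2]]
def fit(obs,x0):
    from scipy.optimize import least_squares
    f=lambda p: np.concatenate([proj(d,T2(p,X))[0]-np.array(uv) for d,X,uv in obs])
    r=least_squares(f,x0,loss='soft_l1'); print(r.x,np.round(r.fun,1)); return r.x
E
python3 - <<'E'
from h import *
t=load("top0"); s=load("side0")
c=lambda a,b:(200+a/4-.4,100+b/4-.4)
e=lambda a,b:(220+a/4-.4,130+b/4-.4)
L=[-.045,-.135,.008]
obs=[(t,[-.045,.135,.008],c(82,503)),(t,[-.045,-.135,.008],c(467,430)),(t,[0,.11,.149],c(118,390)),
 (s,[-.045,-.135,.008],e(112,512)),(s,[.045,-.135,.008],e(240,487)),(s,[-.045,.135,.008],e(32,235)),(s,[0,-.14,.143],e(170,362))]
p=fit(obs,[.5,0,.16])
np.save("rack.npy",p)
be=T2(p,[0,-.14,.143]); print("bar_end",be)
print("proj bar end top crop",(proj(t,be)-[200,100]+.4)*4, "side",(proj(s,be)-[220,130]+.4)*4)
# overlay candidates for tubs: lid tops, handle tops for y
for n,d,o in (("top",t,(200,100)),("side",s,(220,130))):
    im=cv2.resize(d["image"][o[1]:o[1]+150,o[0]:o[0]+130,::-1],None,fx=5,fy=5,interpolation=cv2.INTER_CUBIC)
    for y in np.arange(-140,111,10):
        q=(proj(d,T2(p,[[-.006,y/1000,.143],[.006,y/1000,.143]]))-o+.4)*5
        cv2.line(im,*[tuple(int(v) for v in a) for a in q],(0,0,255) if y%50==0 else (0,255,0),1)
    for z,pts in ((.008,[(-45,-135),(45,-135),(45,135),(-45,135)]),):
        q=(proj(d,T2(p,[[a/1e3,b/1e3,z] for a,b in pts]))-o+.4)*5
        cv2.polylines(im,[q.astype(int)],True,(255,0,0),1)
    cv2.imwrite(f"pics/o_{n}.png",im[:600])
E
```

```text
[ 0.5143 -0.023   0.1702] [-1.1 -0.5  0.8 -0.2 -7.7  0.5 -0.9  1.   0.2  0.3 -0.6 -1.1  1.7  3.7]
bar_end [[ 0.538 -0.161  0.143]]
proj bar end top crop [[496.8081 320.6684]] side [[176.913  376.8246]]
```

View pics/o_top.png

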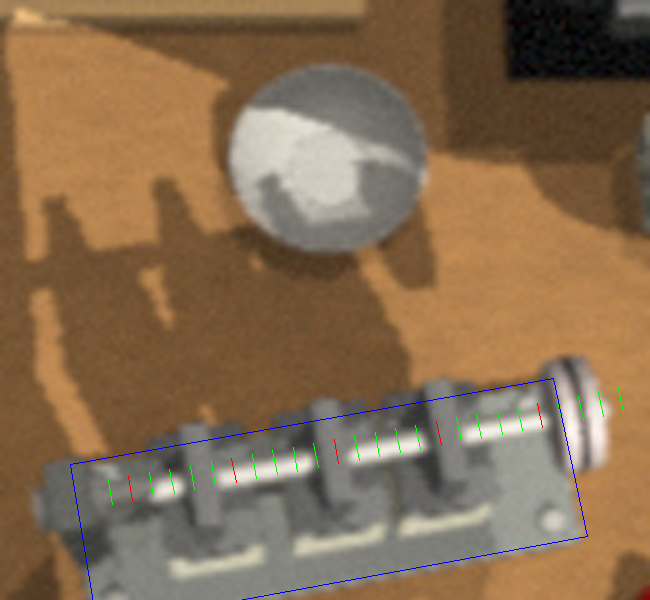

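View pics/o_side.png

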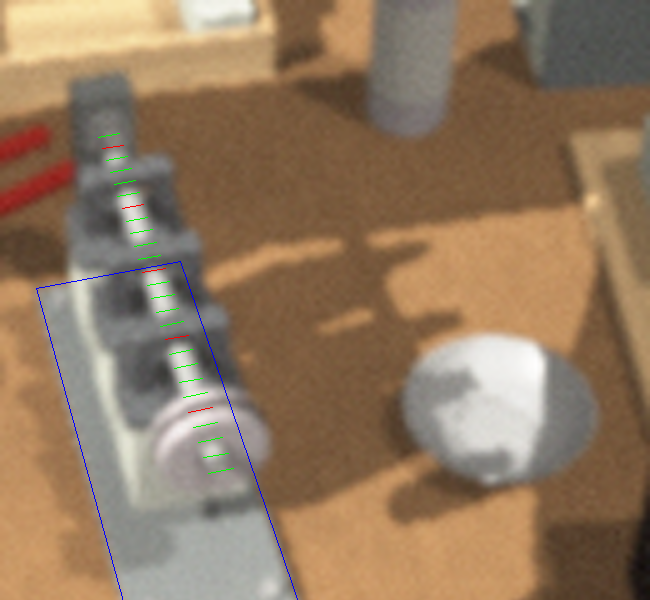

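```bash
cat > ov.py <<'E'
from h import *
def overlay(p,t,s,fo,tag,boxes=[]):
    for n,d,o in (("top",t,(200,160)),("side",s,(220,130))):
        im=cv2.resize(d["image"][o[1]:o[1]+120,o[0]:o[0]+130,::-1],None,fx=6,fy=6,interpolation=cv2.INTER_CUBIC)[:600]
        P=lambda X:(np.round((proj(d,T2(p,X))-o+.5)*6)).astype(int)
        for y in np.arange(-140,111,10):
            q=P([[-.006,y/1000,.143],[.006,y/1000,.143]])
            cv2.line(im,tuple(map(int,q[0])),tuple(map(int,q[1])),(0,0,255) if y%50==0 else (0,255,0),1)
        def rect(x0,x1,y0,y1,z,col):
            cv2.polylines(im,[P([[a,b,z] for a,b in ((x0,y0),(x1,y0),(x1,y1),(x0,y1))])],True,col,1)
        rect(-.045,.045,fo[0],fo[1],.008,(255,0,0))
        rect(-.017,.017,.11,.13,.168,(255,255,0))
        for b in boxes: rect(*b)
        cv2.imwrite(f"pics/o_{n}{tag}.png",im)
E
python3 - <<'E'
from h import *; from ov import overlay
from scipy.optimize import least_squares
t=load("top0"); s=load("side0")
c=lambda a,b:(200+a/4-.4,100+b/4-.4)
e=lambda a,b:(220+a/4-.4,130+b/4-.4)
obs=[(t,"a",c(82,503)),(t,"b",c(467,430)),(s,"b",e(112,512)),(s,"c",e(240,487)),(s,[0,-.14,.143],e(170,362)),(t,[0,-.14,.143],c(486,331))]
def f(v):
    g=v[3]; D={"a":[-.045,.135+g,.008],"b":[-.045,-.135+g,.008],"c":[.045,-.135+g,.008]}
    return np.concatenate([proj(d,T2(v[:3],D[X] if isinstance(X,str) else X))[0]-np.array(uv) for d,X,uv in obs])
r=least_squares(f,[.5,0,.16,0]); print(r.x,r.fun.round(1))
p=r.x[:3]; np.save("rack.npy",p); print("bar_end",T2(p,[0,-.14,.143]))
overlay(p,t,s,(-.135+r.x[3],.135+r.x[3]),"1")
E
```

```text
[ 0.5112 -0.014   0.1741 -0.0088] [-1.1  0.2  0.7  0.2 -1.3  0.9 -0.2  0.1  0.4  0.8 -1.  -1.5]
bar_end [[ 0.5355 -0.1518  0.143 ]]
```

View pics/o_top1.png

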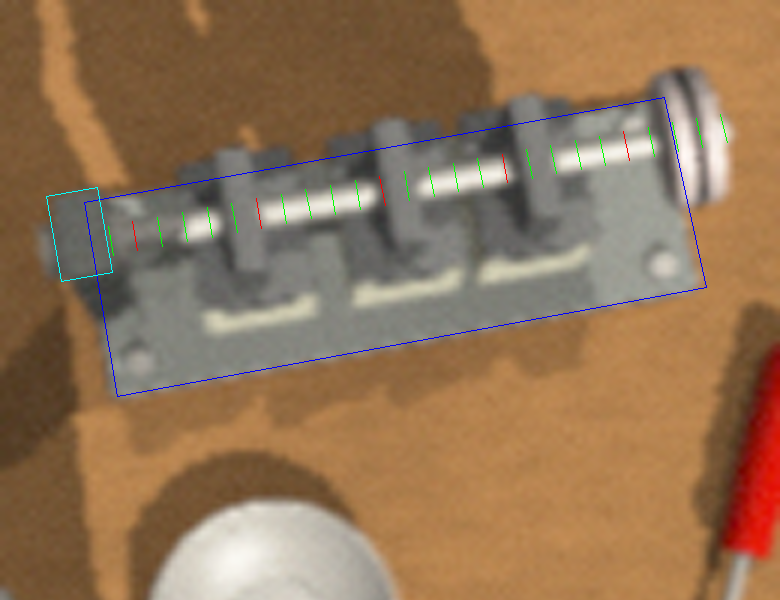

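View pics/o_side1.png

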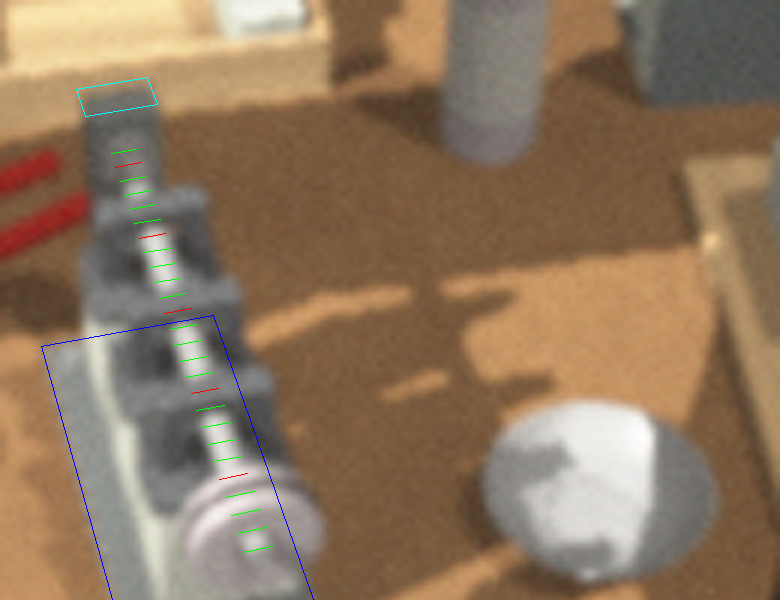

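```bash
python3 - <<'E'
from h import *; from ov import overlay
t=load("top0"); s=load("side0"); p=np.load("rack.npy")
B=[]
for y,col in ((.058,(0,255,255)),(-.003,(255,0,255)),(-.06,(0,128,255))):
    B+= [(-.025,.025,y-.007,y+.007,.161,col),(-.031,.031,y-.024,y+.024,.119,col)]
overlay(p,t,s,(-.14,.13),"2",B)
for tag,k,o,z,pts,h in (("tray",3,(80,90),.04,[(66,240),(193,222),(212,465),(75,480)],(.108,.056)),("crate",3,(340,110),.045,[(68,172),(222,175),(235,370),(66,370)],(.088,.068))):
    q=np.array([atz(t,o[0]+a/k-.33,o[1]+b/k-.33,z) for a,b in pts]); print(tag,q.round(3).tolist(),q.mean(0))
    tl,tr,br,bl=q
    print(np.linalg.norm(tl-tr),np.linalg.norm(bl-br),np.linalg.norm(tl-bl),np.linalg.norm(tr-br))
    ob=[(t,[h[0],h[1],z],proj(t,tl)[0]),(t,[h[0],-h[1],z],proj(t,tr)[0]),(t,[-h[0],-h[1],z],proj(t,br)[0]),(t,[-h[0],h[1],z],proj(t,bl)[0])]
    np.save(tag+".npy",fit(ob,[q[:,0].mean(),q[:,1].mean(),0]))
print("dish",atz(t,200+262/4-.4,100+127/4-.4,.024))
im=cv2.resize(t["image"][:,:,::-1],(768,576),interpolation=cv2.INTER_CUBIC)
im2=cv2.resize(s["image"][:,:,::-1],(768,576),interpolation=cv2.INTER_CUBIC)
for d,m in ((t,im),(s,im2)):
    def poly(X): cv2.polylines(m,[np.round((proj(d,X)+.5)*1.5).astype(int)],True,(0,255,0),1)
    a=np.linspace(0,6.28,40); D=atz(t,200+262/4-.4,100+127/4-.4,.024)
    poly(np.c_[D[0]+.055*np.cos(a),D[1]+.055*np.sin(a),a*0+.024])
    for tag,h,z in (("tray",(.108,.056),.04),("crate",(.088,.068),.045)):
        for zz in (z,0): poly(T2(np.load(tag+".npy"),[[h[0],h[1],zz],[h[0],-h[1],zz],[-h[0],-h[1],zz],[-h[0],h[1],zz]]))
cv2.imwrite("pics/ft.png",im); cv2.imwrite("pics/fs.png",im2)
E
```

```text
tray [[0.594, 0.413, 0.04], [0.61, 0.302, 0.04], [0.394, 0.276, 0.04], [0.383, 0.392, 0.04]] [0.4953 0.3458 0.04  ]
0.11279159838820356 0.11677511713508082 0.21267317207290135 0.2173077653703379
[0.4954 0.3457 0.1108] [ 0.  -0.8 -0.2  0.4 -0.8 -0.   1.1  0.3]
crate [[0.594, -0.284, 0.045], [0.59, -0.422, 0.045], [0.416, -0.418, 0.045], [0.417, -0.271, 0.045]] [ 0.5042 -0.3486  0.045 ]
0.13834984040744644 0.14718375452165097 0.1771919773513642 0.17443964249838798
[ 0.5042 -0.3498 -0.0286] [ 0.3 -0.  -0.6 -0.1 -1.   0.5  3.2 -0.4]
dish [ 0.7039 -0.0249  0.024 ]
```

View pics/o_top2.png

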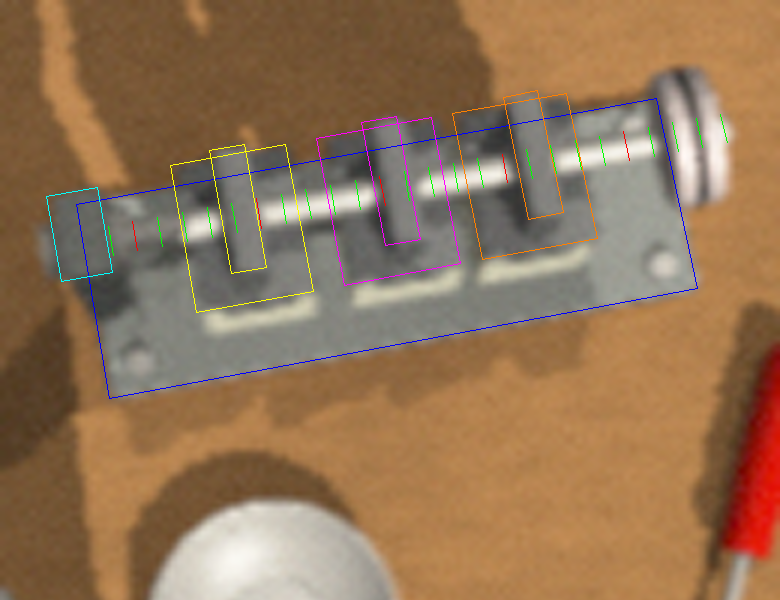

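View pics/o_side2.png

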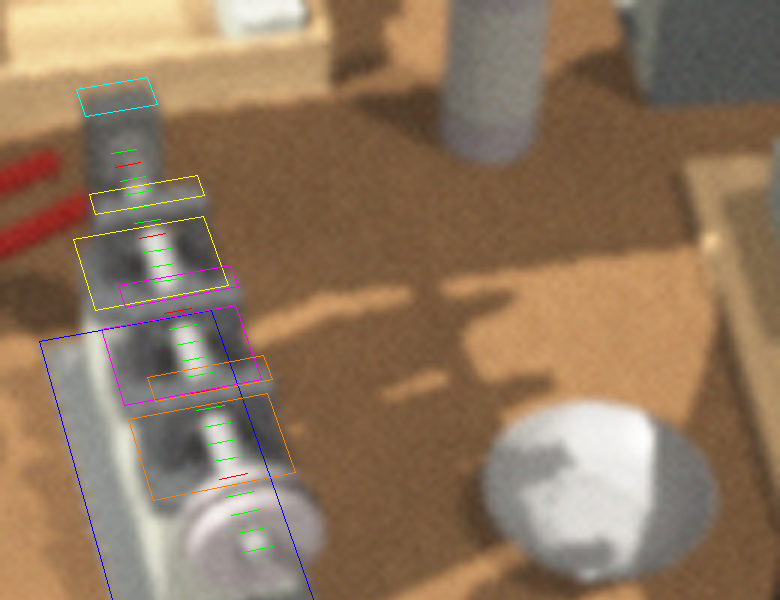

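View pics/ft.png

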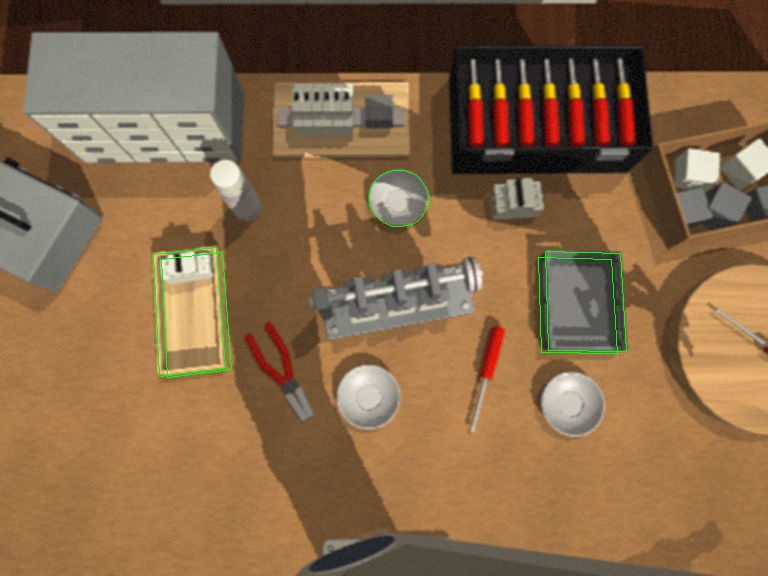

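View pics/fs.png

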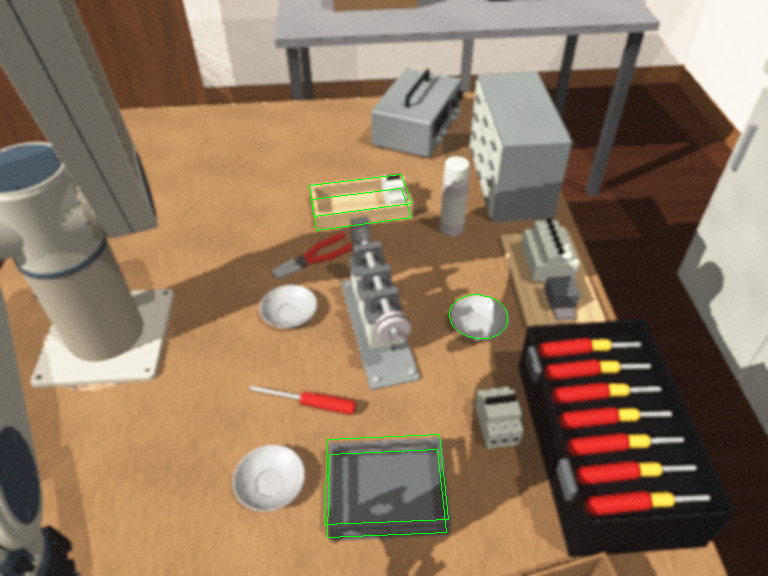

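The measured distances from the base are 0.71, 0.34 and 0.46 m. The bowl at (398,197) is therefore the target dish, and its rim circle also fits in the side view. The tray is at left (190,312) and the crate at right (583,302). On the bar, the collar is outermost at (473,273), with tub handles at about stand-y -59, -4 and +58 mm. Next I compute the pre-grasp over the collar.

```bash
cat >> h.py <<'E'
from scipy.spatial.transform import Rotation as Ro
def go(xy,z,ang,st=None):
    """tool pointing down, tool x at world angle ang (mod pi), TCP at xy,z -> row"""
    if st is None:
        from workcell import manip; st=manip.sense()
    q=st["eef_rot"]; R=Ro.from_quat([q[1],q[2],q[3],q[0]])
    best=None
    for a in (ang,ang+np.pi):
        tgt=Ro.from_matrix(np.array([[np.cos(a),np.sin(a),0],[np.sin(a),-np.cos(a),0],[0,0,-1]]))
        rv=(R.inv()*tgt).as_rotvec()
        if best is None or np.linalg.norm(rv)<np.linalg.norm(best): best=rv
    sh=R.inv().apply(np.array([xy[0],xy[1],z])-st["ee_pos"])*1000
    print("row",sh.round(1),best.round(4),"rows",max(np.linalg.norm(sh)/62.5,np.degrees(np.linalg.norm(best))/10.7).round(1))
    return np.r_[sh,best]
def S():
    from workcell import manip; s=manip.sense()
    print("t",round(s["time"],2),"pos",s["ee_pos"].round(4),"F",s["wrist_force"].round(2),"w",round(s["gripper_width"]*1000,1),"q",s["joint_positions"].round(2)); return s
E
python3 - <<'E'
from h import *
p=np.load("rack.npy"); c=T2(p,[0,-.125,0])[0]; print(c)
go(c[:2],.375,p[2])
t=load("top0")
for n,u,v,z in (("spray",229,172,.177),("2p",187,262,.08),("3p",517,200,.07)): print(n,atz(t,u/1.5,v/1.5,z))
E
```

```text
[ 0.5329 -0.1371  0.    ]
row [-330.8 -465.1   29.5] [-0.0009  0.001  -1.4332] rows 9.1
spray [0.694  0.2487 0.177 ]
2p [0.5704 0.3388 0.08  ]
3p [ 0.6805 -0.2352  0.07  ]
```

```bash
python3 -m pendant '[[-331,-465,29,0,0,-1.433],[-331,-465,29,0,0,-1.433],[-331,-465,29,0,0,-1.433],[-331,-465,29,0,0,-1.433],[-331,-465,29,0,0,-1.433],[-331,-465,29,0,0,-1.433],[-331,-465,29,0,0,-1.433],[-331,-465,29,0,0,-1.433],[-331,-465,29,0,0,-1.433],[-331,-465,29,0,0,-1.433],[-331,-465,29,0,0,-1.433],[-331,-465,29,0,0,-1.433]]' 85; python3 - <<'E'
from h import *
from workcell import read_camera
S()
d=read_camera("wrist"); np.savez("wrist1.npz",**d)
cv2.imwrite("pics/w1.png",cv2.resize(d["image"][:,:,::-1],(768,576),interpolation=cv2.INTER_CUBIC))
p=np.load("rack.npy")
def pf(d,X):
    c=np.atleast_2d(X)@d["R"].T+d["t"]; th=np.arctan2(np.hypot(c[:,0],c[:,1]),c[:,2]); ph=np.arctan2(c[:,1],c[:,0])
    return np.c_[d["mtx"][0,2]+d["mtx"][0,0]*th*np.cos(ph),d["mtx"][1,2]+d["mtx"][1,1]*th*np.sin(ph)]
for y in (-.14,-.115,-.135,-.1,-.07,-.05): print(y,(pf(d,T2(p,[[-.006,y,.143],[.006,y,.143]]))*1.5).round(0).tolist())
a=np.linspace(0,6.28,60); im=cv2.imread("pics/w1.png")
for y,col in ((-.115,(0,255,0)),(-.135,(0,0,255))):
    cv2.polylines(im,[(pf(d,T2(p,np.c_[.028*np.cos(a),a*0+y,.14+.028*np.sin(a)]))*1.5).astype(int)],True,col,1)
q=(pf(d,T2(p,[[0,-.14,.143],[0,.1,.143]]))*1.5).astype(int); cv2.line(im,tuple(map(int,q[0])),tuple(map(int,q[1])),(255,0,0),1)
cv2.imwrite("pics/w1o.png",im)
E
```

```text
time: 1.65
ee_pos: [0.5321, -0.1381, 0.3756]
eef_rot: [0.0, 0.996, 0.086, -0.0]
wrist_force: [0.0, -0.8, -0.7]
gripper_width: 0.085
t 1.65 pos [ 0.5321 -0.1381  0.3756] F [ 0.02 -0.82 -0.68] w 85.0 q [-0.28  0.35  1.82 -0.    0.97 -0.45]
-0.14 [[379.0, 336.0], [403.0, 336.0]]
-0.115 [[379.0, 287.0], [404.0, 287.0]]
-0.135 [[379.0, 327.0], [404.0, 327.0]]
-0.1 [[378.0, 256.0], [404.0, 256.0]]
-0.07 [[378.0, 192.0], [405.0, 192.0]]
-0.05 [[378.0, 148.0], [405.0, 148.0]]
```

View pics/w1o.png

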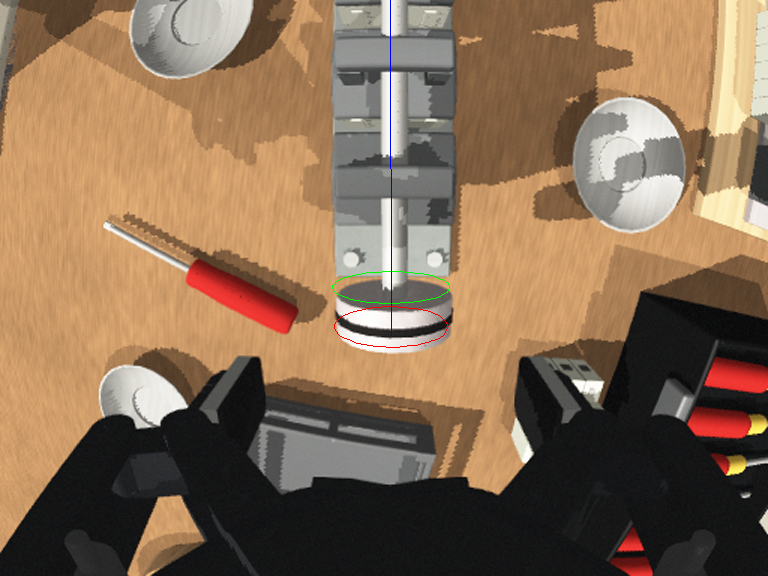

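The wrist view is sharp. The collar spans columns 336-452 and rows 278-352, and the bar centre sits at column 394.5. The tool centre at column 389.4 is about 2 mm to stand -x of the collar, and the collar centre is at stand y ≈ -0.128. So I correct by +2 mm in tool x and +2 mm in tool y, then descend.

```bash
python3 -m pendant '[[2,2,40,0,0,0],[2,2,84,0,0,0],[2,2,84,0,0,0],[2,2,84,0,0,0]]' 85; python3 -m pendant '[[0,0,0,0,0,0],[0,0,0,0,0,0],[0,0,0,0,0,0],[0,0,0,0,0,0],[0,0,0,0,0,0],[0,0,0,0,0,0]]' 40; python3 - <<'E'
from h import *
from workcell import read_camera
S()
d=read_camera("wrist")
cv2.imwrite("pics/w2.png",cv2.resize(d["image"][:,:,::-1],(768,576),interpolation=cv2.INTER_CUBIC))
E
```

```text
time: 2.2
ee_pos: [0.5353, -0.1396, 0.2929]
eef_rot: [0.0, 0.996, 0.086, 0.001]
wrist_force: [0.8, -0.1, 1.4]
gripper_width: 0.085
time: 2.95
ee_pos: [0.5356, -0.139, 0.2936]
eef_rot: [0.001, 0.996, 0.087, 0.001]
wrist_force: [-2.2, -1.2, 7.4]
gripper_width: 0.0534
t 2.95 pos [ 0.5356 -0.139   0.2936] F [-2.18 -1.19  7.36] w 53.4 q [-0.28  0.47  1.86 -0.    0.8  -0.45]
```

View pics/w2.png

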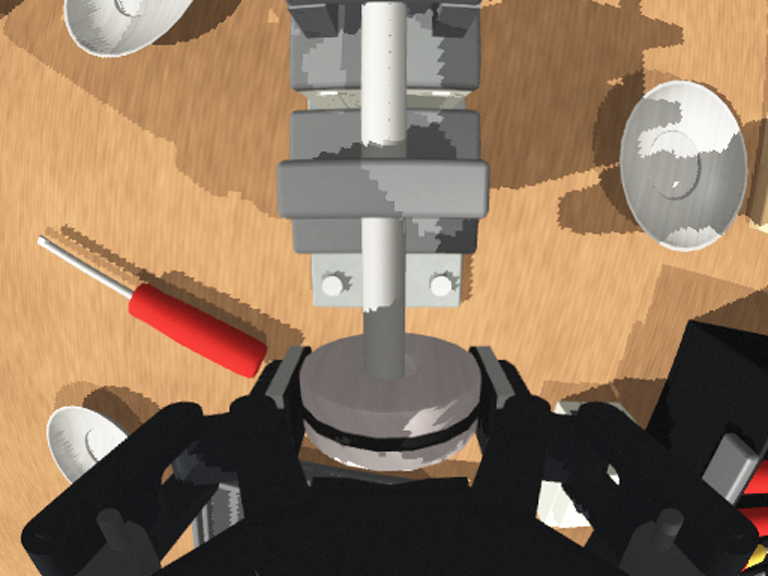

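```bash
python3 -m pendant '[[0,0,-2,0,0,0],[0,0,-2,0,0,0]]'; python3 -m pendant '[[0,0,-2,0,0,0],[0,0,-2,0,0,0]]'
```

```text
time: 3.25
ee_pos: [0.5352, -0.1387, 0.2943]
eef_rot: [0.0, 0.996, 0.087, 0.0]
wrist_force: [0.1, 0.9, -1.2]
gripper_width: 0.0538
time: 3.5
ee_pos: [0.5351, -0.1388, 0.2958]
eef_rot: [-0.0, 0.996, 0.087, 0.0]
wrist_force: [-0.2, 1.0, -0.7]
gripper_width: 0.0537
```

```bash
python3 -m pendant '[[0,12,0,0,0,0],[0,24,0,0,0,0],[0,24,0,0,0,0]]'; python3 -m pendant '[[0,36,0,0,0,0],[0,36,0,0,0,0]]'; python3 - <<'E'
from h import *
from workcell import read_camera
S()
d=read_camera("wrist")
cv2.imwrite("pics/w3.png",cv2.resize(d["image"][:,:,::-1],(768,576),interpolation=cv2.INTER_CUBIC))
D=(.7039,-.0249); go(D,.42,.1741); go(D,.21,.1741)
E
```

```text
time: 3.88
ee_pos: [0.5395, -0.1637, 0.2957]
eef_rot: [0.0, 0.996, 0.086, 0.0]
wrist_force: [0.1, 0.8, -0.4]
gripper_width: 0.0538
time: 4.12
ee_pos: [0.5459, -0.1996, 0.2958]
eef_rot: [0.0, 0.996, 0.086, 0.0]
wrist_force: [-0.3, 1.2, -0.6]
gripper_width: 0.0537
t 4.12 pos [ 0.5459 -0.1996  0.2958] F [-0.33  1.19 -0.63] w 53.7 q [-0.37  0.5   1.8  -0.    0.84 -0.54]
row [ 185.9 -144.  -124.4] [-0.0002  0.0001 -0.0019] rows 4.3
row [ 185.9 -143.9   85.6] [-0.0002  0.0001 -0.0019] rows 4.0
```

View pics/w3.png

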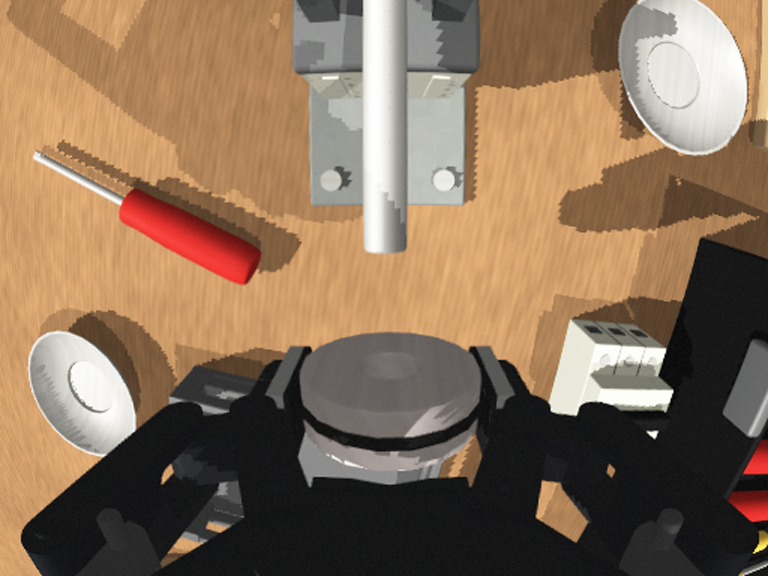

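```bash
python3 -m pendant '[[20,0,-60,0,0,0],[60,-40,-110,0,0,0],[110,-80,-110,0,0,0],[150,-110,-90,0,0,0],[186,-144,-60,0,0,0],[186,-144,0,0,0,0],[186,-144,50,0,0,0],[186,-144,80,0,0,0],[186,-144,80,0,0,0]]'; python3 - <<'E'
from h import *
from workcell import read_camera
S()
d=read_camera("wrist")
cv2.imwrite("pics/w4.png",cv2.resize(d["image"][:,:,::-1],(768,576),interpolation=cv2.INTER_CUBIC))
d=read_camera("side")
crop(d,250,150,400,270,"pics/s4.png",5)
E
```

```text
time: 5.3
ee_pos: [0.702, -0.0229, 0.2125]
eef_rot: [-0.001, 0.996, 0.087, -0.003]
wrist_force: [-0.3, 0.5, -0.6]
gripper_width: 0.0535
t 5.3 pos [ 0.702  -0.0229  0.2125] F [-0.32  0.51 -0.6 ] w 53.5 q [-0.05  0.77  1.53  0.    0.86 -0.22]
```

View pics/w4.png

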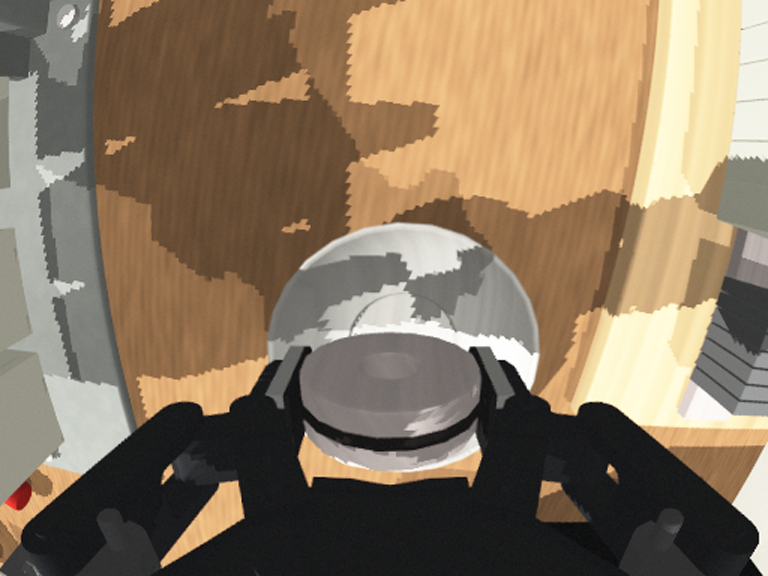

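View pics/s4.png

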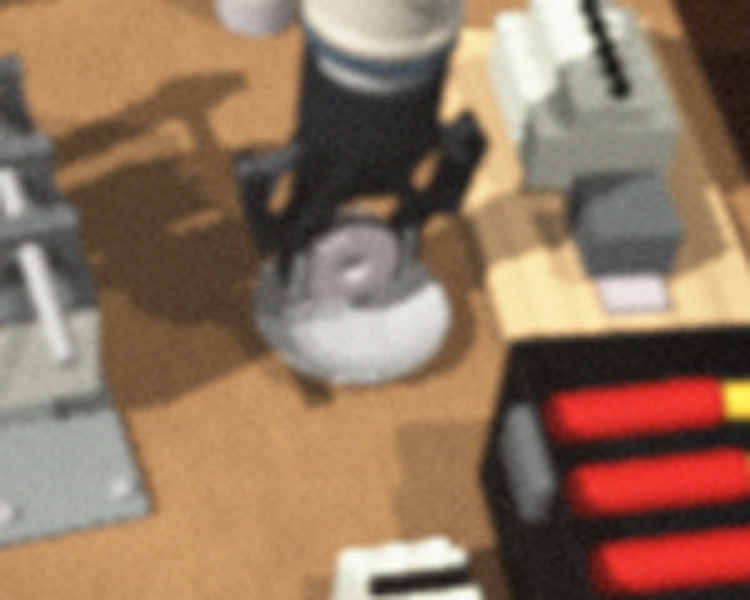

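```bash
cat >> h.py <<'E'
def pf(d,X):
    c=np.atleast_2d(X)@d["R"].T+d["t"]; th=np.arctan2(np.hypot(c[:,0],c[:,1]),c[:,2]); ph=np.arctan2(c[:,1],c[:,0])
    return np.c_[d["mtx"][0,2]+d["mtx"][0,0]*th*np.cos(ph),d["mtx"][1,2]+d["mtx"][1,1]*th*np.sin(ph)]
def rayf(d,u,v):
    K=d["mtx"]; a,b=u-K[0,2],v-K[1,2]; r=np.hypot(a,b); th=r/K[0,0]
    return -d["R"].T@d["t"], d["R"].T@np.array([np.sin(th)*a/r,np.sin(th)*b/r,np.cos(th)])
def atzf(d,u,v,z):
    C,r=rayf(d,u,v); return C+r*(z-C[2])/r[2]
def wpic(name):
    from workcell import read_camera
    d=read_camera("wrist"); np.savez(name+".npz",**d)
    cv2.imwrite("pics/"+name+".png",cv2.resize(d["image"][:,:,::-1],(768,576),interpolation=cv2.INTER_CUBIC)); return d
E
python3 - <<'E'
from h import *
d=wpic("w4b")
from scipy.optimize import least_squares
pts=np.array([(268,325),(280,290),(330,242),(403,222),(470,240),(520,285),(538,330)])
q=np.array([atzf(d,u/1.5,v/1.5,.024) for u,v in pts])
r=least_squares(lambda c:np.hypot(q[:,0]-c[0],q[:,1]-c[1])-.055,[.7,-.02]); print(r.x,r.fun)
go(r.x,.192,.1741)
E
```

```text
[ 0.7108 -0.03  ] [ 0.0008  0.0008 -0.0002 -0.0002 -0.0007  0.0002  0.0015]
row [ 5.2  7.4 25.4] [ 0.0004 -0.0022  0.0001] rows 0.4
```

```bash
python3 -m pendant '[[5,6,0,0,0,0],[5,6,10,0,0,0],[5,6,20,0,0,0],[5,6,25,0,0,0],[5,6,25,0,0,0]]'
```

```text
time: 6.08
ee_pos: [0.7093, -0.0288, 0.1897]
eef_rot: [-0.0, 0.996, 0.087, -0.001]
wrist_force: [0.6, 0.0, -0.7]
gripper_width: 0.0537
```

```bash
python3 -m pendant '[[0,0,2,0,0,0],[0,0,4,0,0,0],[0,0,4,0,0,0]]'
```

```text
time: 6.45
ee_pos: [0.7097, -0.0288, 0.1867]
eef_rot: [-0.0, 0.996, 0.087, -0.0]
wrist_force: [-0.3, -0.2, -0.4]
gripper_width: 0.0536
```

```bash
python3 -m pendant '[[0,0,1,0,0,0],[0,0,2,0,0,0],[0,0,2,0,0,0]]'; python3 -m pendant '[[0,0,0,0,0,0],[0,0,0,0,0,0],[0,0,0,0,0,0],[0,0,0,0,0,0]]' 66; python3 - <<'E'
from h import *
S(); wpic("w5")
E
```

```text
time: 6.82
ee_pos: [0.7099, -0.0289, 0.1858]
eef_rot: [0.0, 0.996, 0.087, 0.0]
wrist_force: [-2.4, -0.3, 8.3]
gripper_width: 0.0537
time: 7.32
ee_pos: [0.7097, -0.0289, 0.1846]
eef_rot: [-0.0, 0.996, 0.087, -0.0]
wrist_force: [-0.6, -0.3, 0.7]
gripper_width: 0.0658
t 7.33 pos [ 0.7097 -0.0289  0.1846] F [-0.61 -0.3   0.66] w 65.8 q [-0.06  0.81  1.51 -0.    0.82 -0.23]
```

View pics/w5.png

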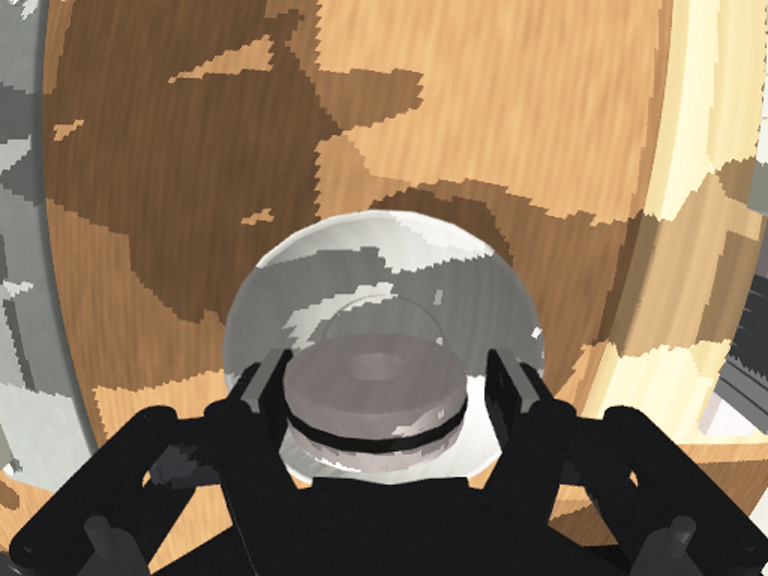

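```bash
python3 -m pendant '[[-2,0,-10,0,0,0],[-3,0,-30,0,0,0],[0,0,-80,0,0,0],[0,0,-140,0,0,0],[0,0,-200,0,0,0],[0,0,-200,0,0,0]]' 70; python3 - <<'E'
from h import *
from workcell import read_camera
S(); wpic("w6")
p=np.load("rack.npy"); c=T2(p,[.0015,-.059,0])[0]; print(c); go(c[:2],.39,p[2])
E
```

```text
time: 8.12
ee_pos: [0.7112, -0.029, 0.3935]
eef_rot: [0.001, 0.996, 0.087, 0.007]
wrist_force: [0.0, 0.2, -0.2]
gripper_width: 0.0698
t 8.12 pos [ 0.7112 -0.029   0.3935] F [ 0.04  0.25 -0.16] w 69.8 q [-0.06  0.56  1.43  0.    1.14 -0.23]
[ 0.5229 -0.0718  0.    ]
row [-191.9    9.8   -1.6] [ 0.0017 -0.0074 -0.0001] rows 3.1
```

View pics/w6.png

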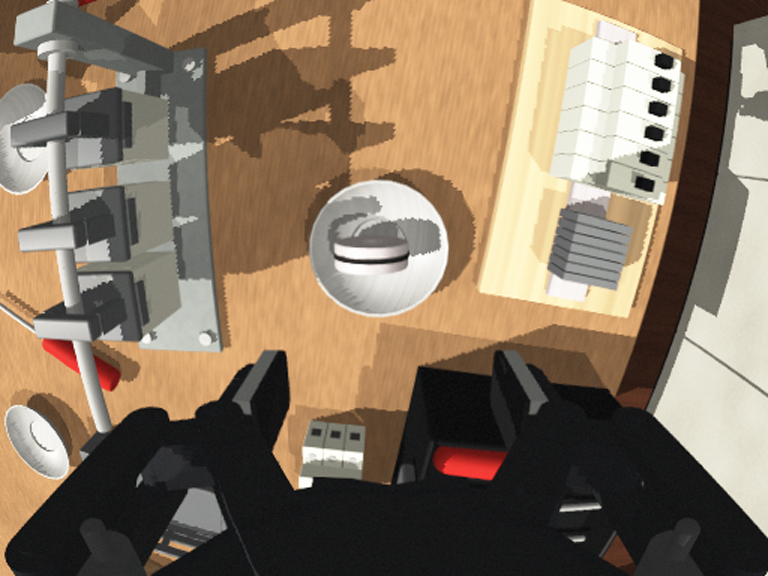

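The collar is in the dish, standing on edge at (371,253), and the robot is clear of it. Next is the outermost tub.

```bash
python3 -m pendant '[[-60,3,0,0,0,0],[-120,6,0,0,0,0],[-180,10,-5,0,0,0],[-192,10,-5,0,0,0],[-192,10,-5,0,0,0],[-192,10,-5,0,0,0]]' 85; python3 - <<'E'
from h import *
S(); d=wpic("w7"); p=np.load("rack.npy")
im=cv2.imread("pics/w7.png")
for y,col in ((-.059,(0,128,255)),(-.004,(255,0,255)),(.058,(0,255,255))):
    cv2.polylines(im,[(pf(d,T2(p,[[a+.0015,y+b,.161] for a,b in ((-.025,-.007),(.025,-.007),(.025,.007),(-.025,.007))]))*1.5).astype(int)],True,col,1)
cv2.imwrite("pics/w7o.png",im)
E
```

```text
time: 8.93
ee_pos: [0.5236, -0.0719, 0.3897]
eef_rot: [0.0, 0.996, 0.087, 0.0]
wrist_force: [-1.3, 0.1, 0.2]
gripper_width: 0.085
t 8.93 pos [ 0.5236 -0.0719  0.3897] F [-1.25  0.08  0.16] w 85.0 q [-0.16  0.3   1.86  0.    0.98 -0.33]
```

View pics/w7o.png

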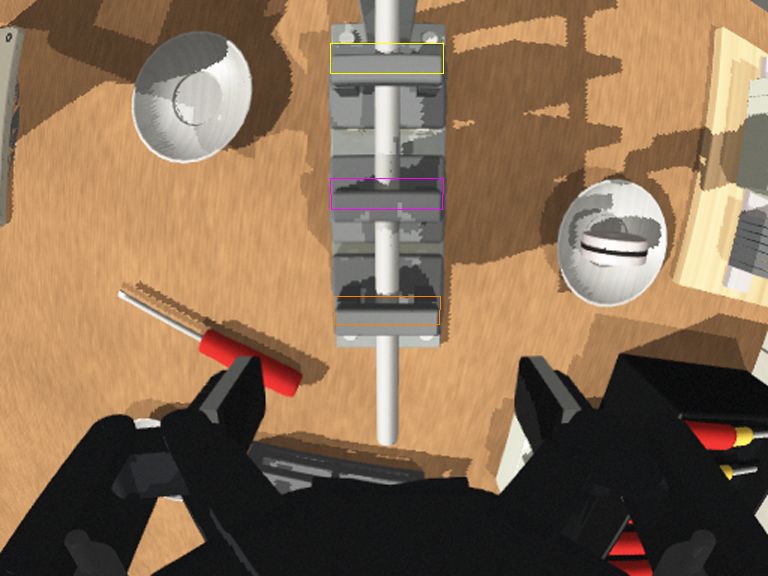

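```bash
python3 -m pendant '[[-1,5,45,0,0,0],[-1,5,90,0,0,0],[-1,5,95,0,0,0],[-1,5,95,0,0,0]]' 85; python3 -m pendant '[[0,0,0,0,0,0],[0,0,0,0,0,0],[0,0,0,0,0,0],[0,0,0,0,0,0],[0,0,0,0,0,0],[0,0,0,0,0,0]]' 35; python3 - <<'E'
from h import *
S(); d=wpic("w8")
E
```

```text
time: 9.48
ee_pos: [0.5232, -0.077, 0.295]
eef_rot: [-0.0, 0.996, 0.087, 0.0]
wrist_force: [-1.1, 0.2, 0.0]
gripper_width: 0.0848
time: 10.22
ee_pos: [0.5227, -0.0771, 0.2962]
eef_rot: [0.0, 0.996, 0.087, 0.001]
wrist_force: [-2.2, -0.3, 6.3]
gripper_width: 0.0495
t 10.22 pos [ 0.5227 -0.0771  0.2962] F [-2.18 -0.31  6.29] w 49.5 q [-0.17  0.44  1.92  0.    0.78 -0.34]
```

View pics/w8.png

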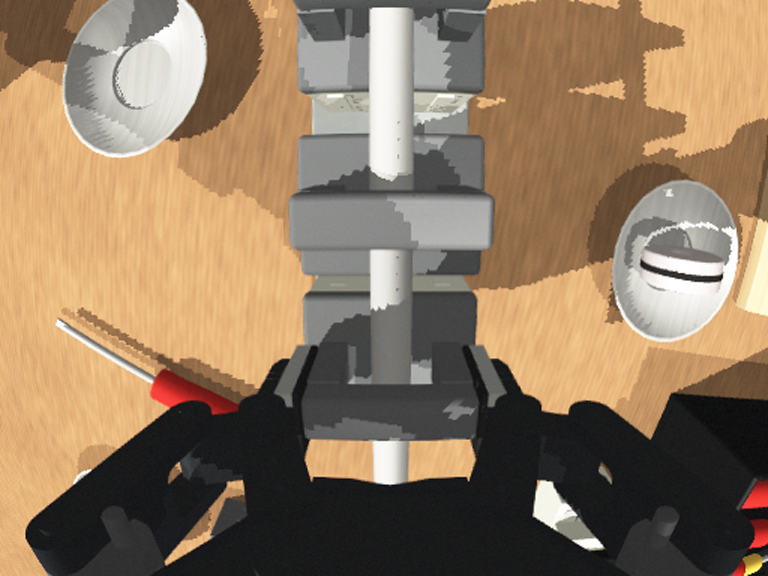

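Handle gripped (columns 302-478, width 49.5 mm), with the bar through it. I lift about 10 mm so the bar sits mid-window, then weigh it.

```bash
python3 -m pendant '[[0,0,-5,0,0,0],[0,0,-10,0,0,0],[0,0,-10,0,0,0],[0,0,-10,0,0,0]]'; python3 -m pendant '[[0,0,0,0,0,0],[0,0,0,0,0,0]]'
```

```text
time: 10.78
ee_pos: [0.5222, -0.0771, 0.3047]
eef_rot: [-0.0, 0.996, 0.087, -0.0]
wrist_force: [0.8, -0.1, -1.3]
gripper_width: 0.0493
time: 11.02
ee_pos: [0.5222, -0.0771, 0.3045]
eef_rot: [-0.0, 0.996, 0.087, -0.0]
wrist_force: [0.3, -0.3, -1.0]
gripper_width: 0.0493
```

About 1 N, so it's an empty tub. I slide it off the end and reweigh it free of the bar.

```bash
python3 -m pendant '[[0,25,0,0,0,0],[0,60,0,0,0,0],[0,95,0,0,0,0],[0,125,0,0,0,0],[0,125,0,0,0,0],[0,125,0,0,0,0],[0,125,0,0,0,0]]'; python3 - <<'E'
from h import *
S(); d=wpic("w9"); p=np.load("crate.npy"); print(p)
c=T2(p,[.042,.02,0])[0]; print(c)
go((.50,-.25),.36,p[2])
E
```

```text
time: 11.9
ee_pos: [0.5437, -0.1993, 0.3046]
eef_rot: [-0.0, 0.996, 0.087, -0.0]
wrist_force: [0.9, -0.4, -0.6]
gripper_width: 0.0492
t 11.9 pos [ 0.5437 -0.1993  0.3046] F [ 0.93 -0.38 -0.59] w 49.2 q [-0.37  0.49  1.8   0.    0.85 -0.55]
[ 0.5042 -0.3498 -0.0286]
[ 0.5467 -0.331   0.    ]
row [-51.9  42.2 -55.3] [-0.0003  0.0004  0.2035] rows 1.4
```

View pics/w9.png

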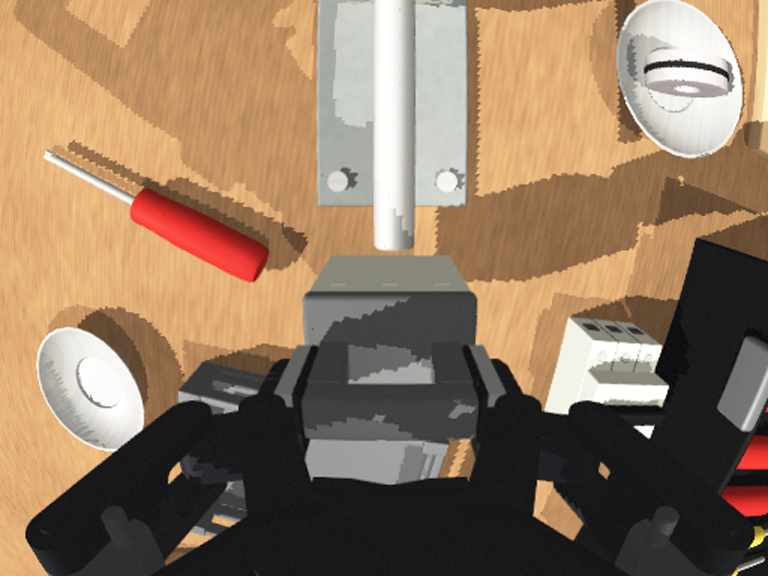

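```bash
python3 - <<'E'
from h import *
go((.50,-.49),.40,-.03)
E
```

```text
row [-93.7 278.6 -95.4] [-0.0003  0.0004  0.2049] rows 4.9
```

```bash
python3 -m pendant '[[-10,30,-50,0,0,0.05],[-30,80,-95,0,0,0.1],[-50,135,-95,0,0,0.2],[-70,190,-95,0,0,0.205],[-90,240,-95,0,0,0.205],[-94,279,-95,0,0,0.205],[-94,279,-95,0,0,0.205],[-94,279,-95,0,0,0.205]]'; python3 - <<'E'
from h import *
S(); d=wpic("w10")
E
```

```text
time: 12.95
ee_pos: [0.4997, -0.4903, 0.3992]
eef_rot: [-0.001, 1.0, -0.015, -0.0]
wrist_force: [1.0, 0.3, -1.4]
gripper_width: 0.0492
t 12.95 pos [ 0.4997 -0.4903  0.3992] F [ 1.02  0.33 -1.36] w 49.2 q [-0.79  0.54  1.45  0.    1.15 -0.76]
```

View pics/w10.png

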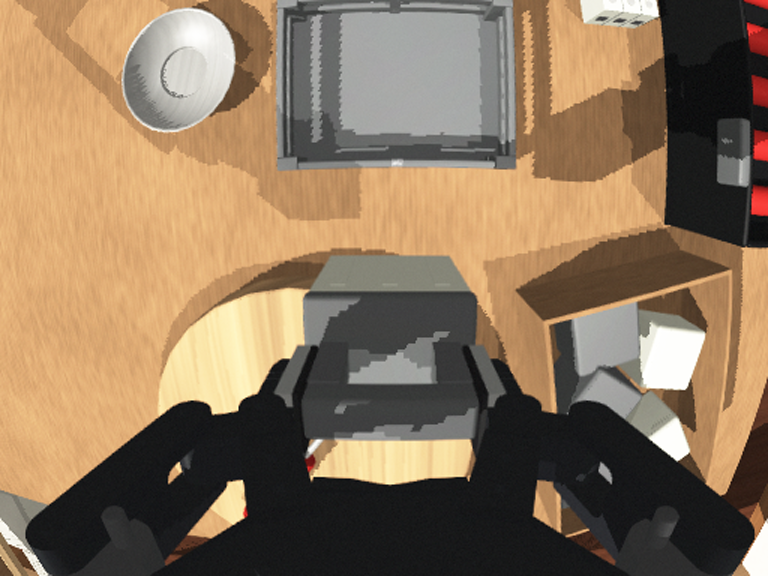

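```bash
python3 - <<'E'
from h import *
d=load("w10")
q={k:atzf(d,u/1.5,v/1.5,.045) for k,(u,v) in dict(bl=(277,160),br=(516,160),l0=(278,20),r0=(513,20)).items()}
for k in q: print(k,q[k])
print("width",np.linalg.norm(q["bl"]-q["br"]))
a=np.arctan2(*(q["br"]-q["bl"])[[1,0]]); m=(q["bl"]+q["br"])/2
c=m[:2]+.068*np.array([-np.sin(a),np.cos(a)]); print("ang",a,"centre",c)
np.save("crate2.npy",np.r_[c,a])
im=cv2.imread("pics/w10.png")
for z in (.045,): cv2.polylines(im,[(pf(d,T2(np.r_[c,a],[[x,y,z] for x,y in ((-.088,-.068),(.088,-.068),(.088,.068),(-.088,.068))]))*1.5).astype(int)],True,(0,0,255),1)
cv2.imwrite("pics/w10o.png",im[:300])
P=np.r_[c,a]
for s in ([.041,.0],[-.041,.0]): print(s,T2(P,s+[0])[0])
go(T2(P,[.041,0,0])[0][:2],.33,a)
E
```

```text
bl [ 0.4194 -0.4138  0.045 ]
br [ 0.5952 -0.4185  0.045 ]
l0 [ 0.4227 -0.3056  0.045 ]
r0 [ 0.5969 -0.3099  0.045 ]
width 0.1759231008131614
ang -0.026750483923447487 centre [ 0.5091 -0.3482]
[0.041, 0.0] [ 0.5501 -0.3493  0.    ]
[-0.041, 0.0] [ 0.4681 -0.3471  0.    ]
row [  46.1 -142.    69.5] [-0.0011  0.0008 -0.0032] rows 2.6
```

View pics/w10o.png

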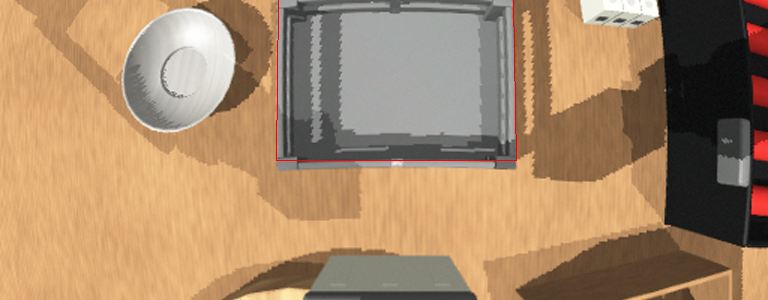

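```bash
python3 -m pendant '[[20,-60,0,0,0,0],[40,-120,20,0,0,0],[46,-142,69,0,0,0],[46,-142,110,0,0,0],[46,-142,130,0,0,0],[46,-142,136,0,0,0],[46,-142,136,0,0,0]]'; python3 - <<'E'
from h import *
S(); d=wpic("w11")
E
```

```text
time: 13.88
ee_pos: [0.5503, -0.3512, 0.2646]
eef_rot: [0.0, 1.0, -0.016, 0.001]
wrist_force: [-0.4, -0.6, -0.9]
gripper_width: 0.0492
t 13.88 pos [ 0.5503 -0.3512  0.2646] F [-0.38 -0.56 -0.93] w 49.2 q [-0.59  0.63  1.64 -0.    0.86 -0.55]
```

View pics/w11.png

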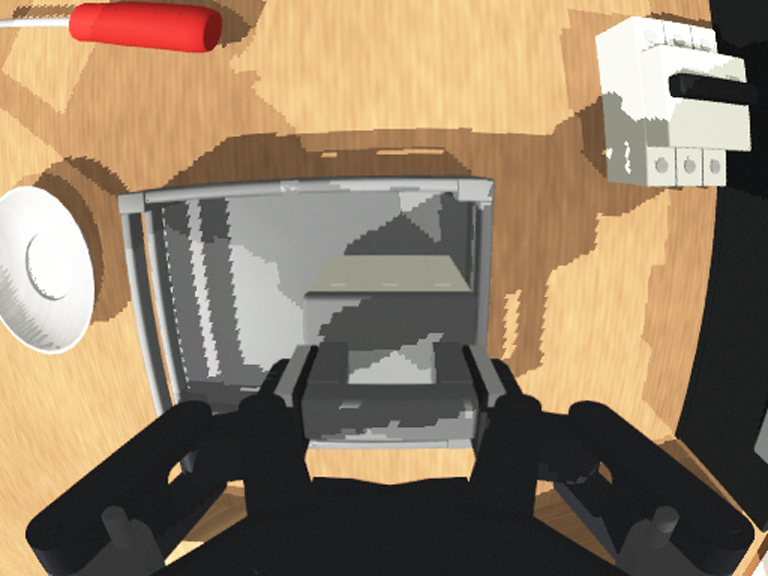

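```bash
python3 -m pendant '[[0,0,2,0,0,0],[0,0,4,0,0,0],[0,0,5,0,0,0],[0,0,5,0,0,0]]'; python3 -m pendant '[[0,0,1,0,0,0],[0,0,2,0,0,0],[0,0,2,0,0,0]]'
```

```text
time: 14.42
ee_pos: [0.5499, -0.3508, 0.2587]
eef_rot: [-0.0, 1.0, -0.016, -0.0]
wrist_force: [0.6, -0.0, -1.0]
gripper_width: 0.0491
time: 14.8
ee_pos: [0.55, -0.3508, 0.2575]
eef_rot: [0.0, 1.0, -0.015, 0.0]
wrist_force: [-2.1, 1.8, 5.3]
gripper_width: 0.0494
```

```bash
python3 -m pendant '[[0,0,0,0,0,0],[0,0,0,0,0,0],[0,0,0,0,0,0],[0,0,0,0,0,0]]' 62; python3 -m pendant '[[0,0,-20,0,0,0],[0,0,-60,0,0,0],[0,0,-110,0,0,0],[0,0,-130,0,0,0],[0,0,-130,0,0,0]]' 62; python3 - <<'E'
from h import *
S(); d=wpic("w12"); p=np.load("rack.npy"); c=T2(p,[.001,-.0095,0])[0]; print(c); go(c[:2],.39,.1735)
E
```

```text
time: 15.3
ee_pos: [0.55, -0.3507, 0.2566]
eef_rot: [-0.0, 1.0, -0.015, -0.0]
wrist_force: [-0.2, 0.4, 0.1]
gripper_width: 0.0618
time: 15.92
ee_pos: [0.5502, -0.3509, 0.389]
eef_rot: [0.001, 1.0, -0.015, 0.002]
wrist_force: [0.8, 0.0, -0.1]
gripper_width: 0.062
t 15.93 pos [ 0.5502 -0.3509  0.389 ] F [ 0.75  0.04 -0.13] w 62.0 q [-0.59  0.48  1.58 -0.    1.08 -0.55]
[ 0.5138 -0.0231  0.    ]
row [ -46.  -326.2   -3.1] [ 0.0004 -0.0005 -0.2045] rows 5.3
```

View pics/w12.png

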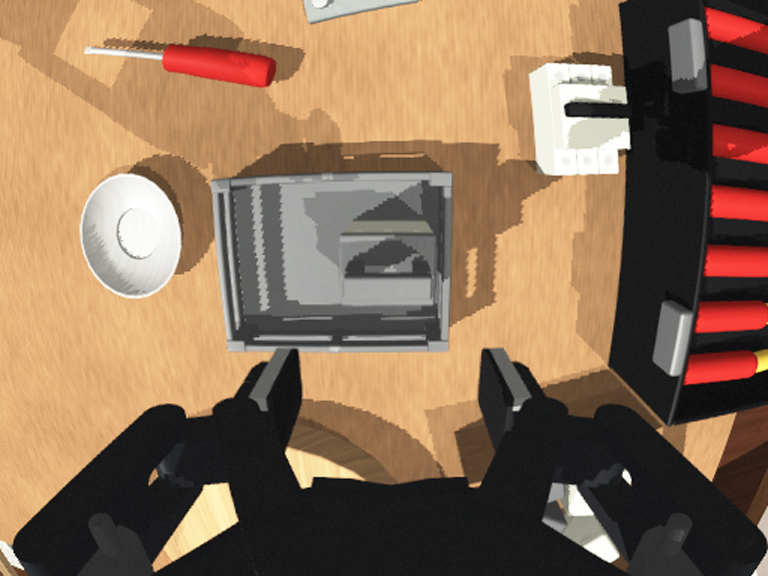

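The first empty tub stands upright in the crate's right half, at (390,265). On to tub 2, at stand y ≈ -0.0095.

```bash
python3 -m pendant '[[-5,-50,0,0,0,0],[-15,-110,0,0,0,-0.1],[-25,-170,0,0,0,-0.2],[-35,-230,0,0,0,-0.2045],[-42,-290,0,0,0,-0.2045],[-46,-326,0,0,0,-0.2045],[-46,-326,0,0,0,-0.2045],[-46,-326,0,0,0,-0.2045]]' 85; python3 - <<'E'
from h import *
S(); d=wpic("w13")
p=np.load("rack.npy")
im=cv2.imread("pics/w13.png")
for y,col in ((-.0095,(255,0,255)),(.053,(0,255,255))):
    cv2.polylines(im,[(pf(d,T2(p,[[a+.001,y+b,.161] for a,b in ((-.025,-.007),(.025,-.007),(.025,.007),(-.025,.007))]))*1.5).astype(int)],True,col,1)
cv2.imwrite("pics/w13o.png",im)
E
```

```text
time: 16.98
ee_pos: [0.5138, -0.0237, 0.3855]
eef_rot: [-0.0, 0.996, 0.087, -0.001]
wrist_force: [0.1, -0.5, -0.6]
gripper_width: 0.0849
t 16.98 pos [ 0.5138 -0.0237  0.3855] F [ 0.08 -0.51 -0.64] w 84.9 q [-0.07  0.29  1.89 -0.    0.97 -0.24]
```

View pics/w13o.png

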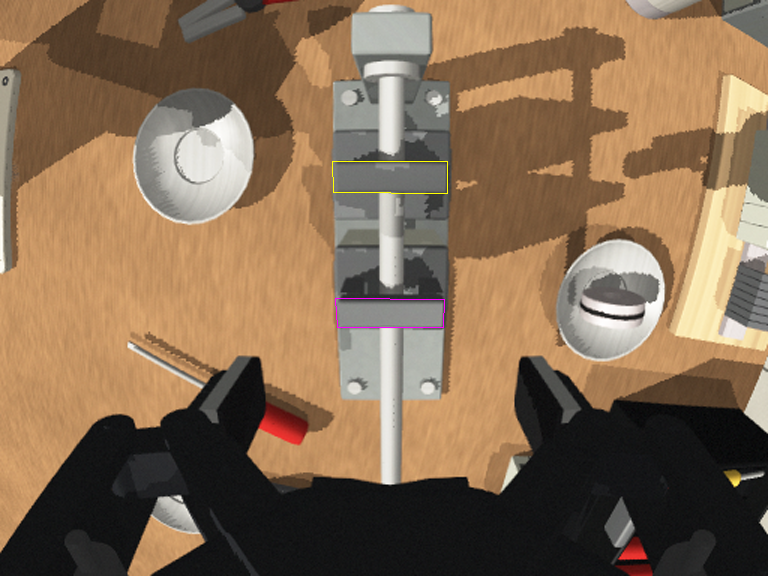

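```bash
python3 -m pendant '[[0,0,45,0,0,0],[0,0,85,0,0,0],[0,0,91,0,0,0],[0,0,91,0,0,0]]' 85; python3 -m pendant '[[0,0,0,0,0,0],[0,0,0,0,0,0],[0,0,0,0,0,0],[0,0,0,0,0,0],[0,0,0,0,0,0],[0,0,0,0,0,0]]' 35;  python3 -m pendant '[[0,0,-5,0,0,0],[0,0,-10,0,0,0],[0,0,-10,0,0,0],[0,0,-10,0,0,0],[0,0,-10,0,0,0]]'; python3 -m pendant '[[0,0,0,0,0,0],[0,0,0,0,0,0]]'
```

```text
time: 17.52
ee_pos: [0.5144, -0.0242, 0.2959]
eef_rot: [-0.0, 0.996, 0.086, -0.0]
wrist_force: [-0.7, -0.4, 0.4]
gripper_width: 0.0849
time: 18.27
ee_pos: [0.5148, -0.0234, 0.2971]
eef_rot: [0.0, 0.996, 0.087, 0.002]
wrist_force: [0.0, -0.5, 6.4]
gripper_width: 0.0493
time: 18.9
ee_pos: [0.514, -0.0235, 0.3055]
eef_rot: [-0.0, 0.996, 0.087, -0.0]
wrist_force: [0.6, 0.5, -0.7]
gripper_width: 0.0492
time: 19.15
ee_pos: [0.5141, -0.0235, 0.3056]
eef_rot: [-0.0, 0.996, 0.087, -0.0]
wrist_force: [-0.7, -0.4, -0.8]
gripper_width: 0.0492
```

The second tub also weighs about 1 N, so it's empty. Sliding it off.

```bash
python3 -m pendant '[[0,25,0,0,0,0],[0,60,0,0,0,0],[0,95,0,0,0,0],[0,130,0,0,0,0],[0,165,0,0,0,0],[0,182,0,0,0,0],[0,182,0,0,0,0],[0,182,0,0,0,0]]'; python3 - <<'E'
from h import *
S(); P=np.load("crate2.npy"); c=T2(P,[-.041,0,0])[0]; print(c); go(c[:2],.37,P[2]); go(c[:2],.2645,P[2]); wpic("w14")
E
```

```text
time: 20.15
ee_pos: [0.5452, -0.2018, 0.3055]
eef_rot: [-0.0, 0.996, 0.087, -0.0]
wrist_force: [0.0, -0.2, -0.6]
gripper_width: 0.0493
t 20.15 pos [ 0.5452 -0.2018  0.3055] F [ 0.02 -0.2  -0.56] w 49.3 q [-0.38  0.49  1.79  0.    0.86 -0.55]
[ 0.4681 -0.3471  0.    ]
row [-101.1  129.7  -64.5] [-0.0007  0.0009  0.2006] rows 2.8
row [-101.   129.8   41. ] [-0.0007  0.0009  0.2006] rows 2.7
```

View pics/w14.png

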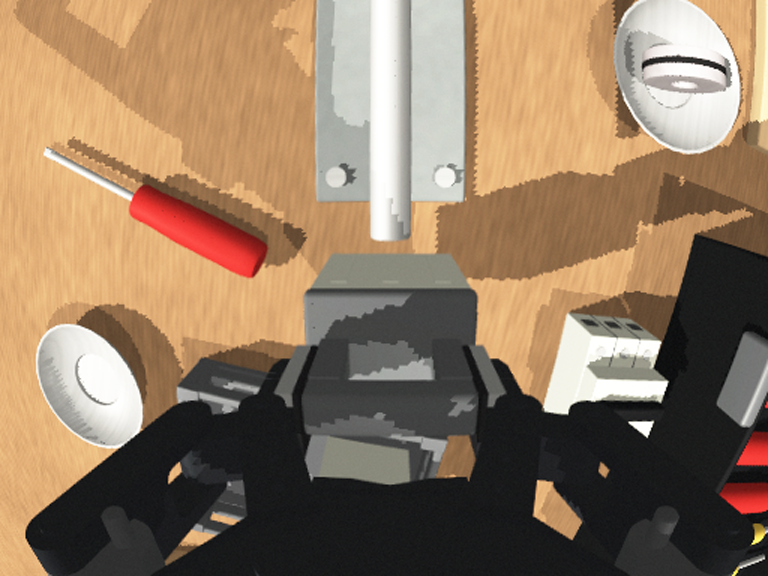

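```bash
python3 -m pendant '[[-20,0,-50,0,0,0.05],[-60,30,-75,0,0,0.15],[-95,70,-75,0,0,0.2006],[-101,115,-65,0,0,0.2006],[-101,130,-65,0,0,0.2006],[-101,130,-30,0,0,0.2006],[-101,130,20,0,0,0.2006],[-101,130,38,0,0,0.2006],[-101,130,40,0,0,0.2006],[-101,130,40,0,0,0.2006]]'; python3 - <<'E'
from h import *
S(); wpic("w15")
E
```

```text
time: 21.45
ee_pos: [0.4693, -0.3483, 0.2671]
eef_rot: [0.001, 1.0, -0.013, 0.001]
wrist_force: [1.0, 0.1, -1.4]
gripper_width: 0.049
t 21.45 pos [ 0.4693 -0.3483  0.2671] F [ 0.99  0.13 -1.42] w 49.0 q [-0.66  0.55  1.8   0.    0.79 -0.63]
```

View pics/w15.png

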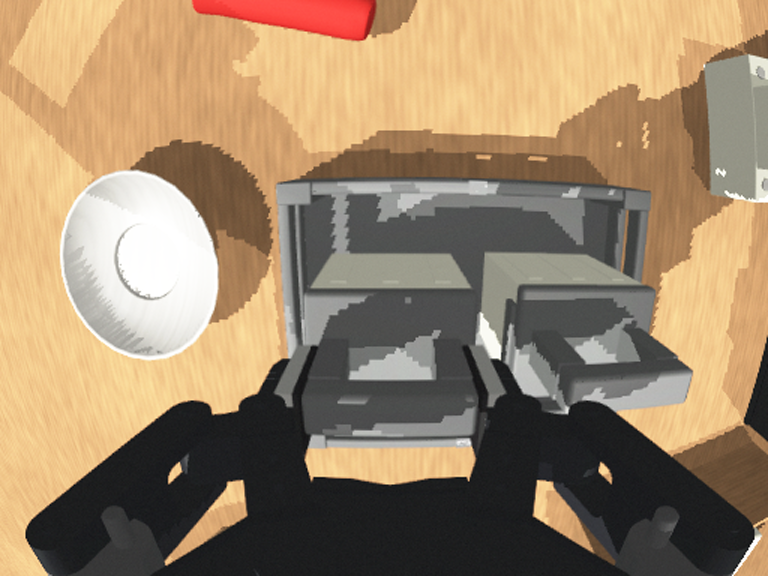

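```bash
python3 -m pendant '[[0,0,3,0,0,0],[0,0,5,0,0,0],[0,0,7,0,0,0],[0,0,7,0,0,0]]'; python3 -m pendant '[[0,0,1,0,0,0],[0,0,2,0,0,0],[0,0,2,0,0,0]]'
```

```text
time: 22.0
ee_pos: [0.4684, -0.3482, 0.2586]
eef_rot: [-0.0, 1.0, -0.014, -0.0]
wrist_force: [-0.0, 0.1, -0.6]
gripper_width: 0.0491
time: 22.38
ee_pos: [0.4686, -0.3483, 0.2584]
eef_rot: [0.0, 1.0, -0.014, 0.0]
wrist_force: [-2.9, 3.1, 14.7]
gripper_width: 0.0492
```

```bash
python3 -m pendant '[[0,0,-1,0,0,0],[0,0,-1,0,0,0]]'; python3 -m pendant '[[0,0,0,0,0,0],[0,0,0,0,0,0],[0,0,0,0,0,0],[0,0,0,0,0,0]]' 60; python3 -m pendant '[[0,0,-20,0,0,0],[0,0,-60,0,0,0],[0,0,-110,0,0,0],[0,0,-130,0,0,0],[0,0,-130,0,0,0]]' 60; python3 - <<'E'
from h import *
S(); d=wpic("w16"); p=np.load("rack.npy"); c=T2(p,[.001,.053,0])[0]; print(c); go(c[:2],.39,.1735)
E
```

```text
time: 22.62
ee_pos: [0.4685, -0.3483, 0.2584]
eef_rot: [0.0, 1.0, -0.014, 0.0]
wrist_force: [-1.5, 1.6, 8.9]
gripper_width: 0.0494
time: 23.12
ee_pos: [0.4685, -0.3482, 0.2576]
eef_rot: [-0.0, 1.0, -0.014, -0.0]
wrist_force: [-0.1, 0.8, 0.6]
gripper_width: 0.0596
time: 23.75
ee_pos: [0.4688, -0.3485, 0.3894]
eef_rot: [0.001, 1.0, -0.014, 0.002]
wrist_force: [0.1, -0.0, -1.1]
gripper_width: 0.0601
t 23.75 pos [ 0.4688 -0.3485  0.3894] F [ 0.14 -0.02 -1.08] w 60.1 q [-0.66  0.38  1.74 -0.    1.02 -0.63]
[0.503  0.0384 0.    ]
row [  24.1 -387.4   -2.3] [ 0.0006 -0.0007 -0.2006] rows 6.2
```

View pics/w16.png

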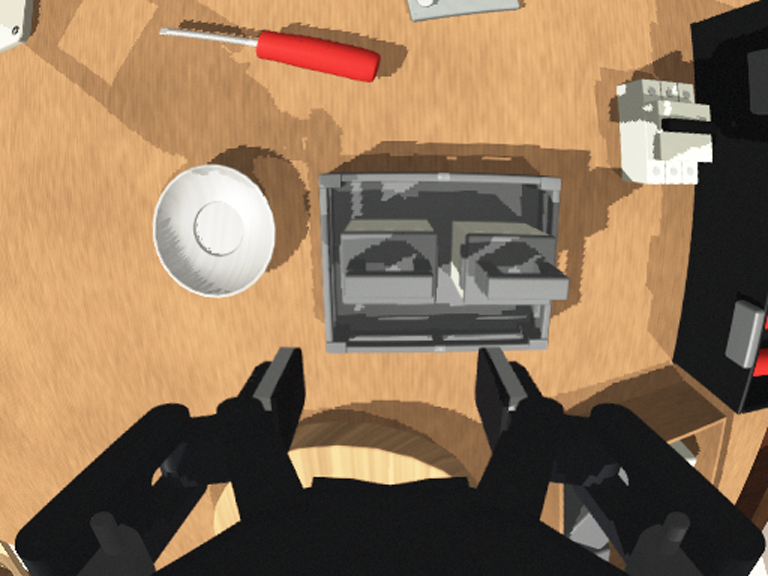

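Both empties stand upright in the crate, at (388,262) and (510,262). Tub 3 next.

```bash
python3 -m pendant '[[4,-50,0,0,0,0],[8,-110,0,0,0,-0.1],[12,-170,0,0,0,-0.2],[16,-230,0,0,0,-0.2006],[20,-290,0,0,0,-0.2006],[24,-350,0,0,0,-0.2006],[24,-387,0,0,0,-0.2006],[24,-387,0,0,0,-0.2006],[24,-387,0,0,0,-0.2006]]' 85; python3 - <<'E'
from h import *
S(); d=wpic("w17")
p=np.load("rack.npy")
im=cv2.imread("pics/w17.png")
cv2.polylines(im,[(pf(d,T2(p,[[a+.001,.053+b,.161] for a,b in ((-.025,-.007),(.025,-.007),(.025,.007),(-.025,.007))]))*1.5).astype(int)],True,(255,0,255),1)
cv2.imwrite("pics/w17o.png",im)
E
```

```text
time: 24.92
ee_pos: [0.5026, 0.0378, 0.3865]
eef_rot: [0.0, 0.996, 0.087, -0.001]
wrist_force: [-0.1, 0.6, 0.0]
gripper_width: 0.0852
t 24.93 pos [0.5026 0.0378 0.3865] F [-0.13  0.58  0.03] w 85.2 q [ 0.05  0.27  1.91 -0.    0.96 -0.12]
```

View pics/w17o.png

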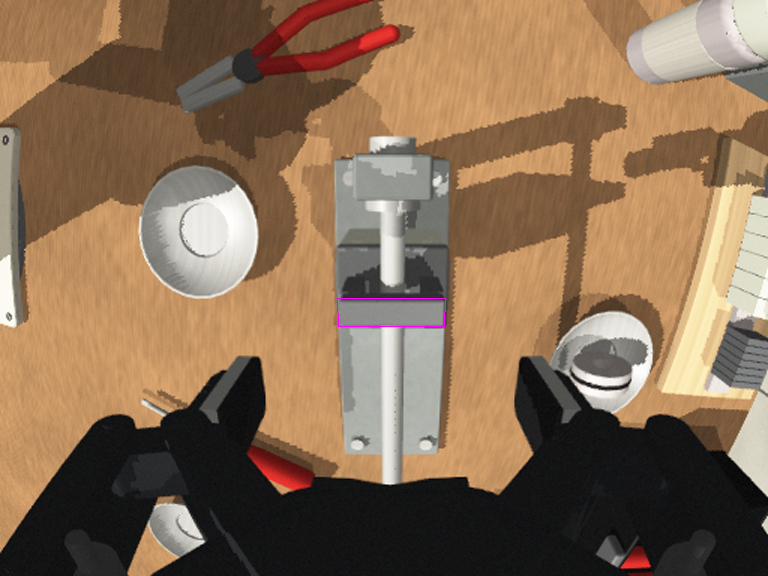

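```bash
python3 - <<'E'
from h import *
d=load("w17"); C=-d["R"].T@d["t"]; print("cam",C,"rel",C-np.array([.5026,.0378,.3865]))
E
python3 -m pendant '[[0,1,45,0,0,0],[0,1,80,0,0,0],[0,1,90,0,0,0],[0,1,91,0,0,0]]' 85
```

```text
cam [0.4911 0.105  0.3572] rel [-0.0115  0.0672 -0.0293]
time: 25.48
ee_pos: [0.5033, 0.0363, 0.2966]
eef_rot: [-0.0, 0.996, 0.086, -0.0]
wrist_force: [0.3, 0.4, 0.3]
gripper_width: 0.0851
```

```bash
python3 -m pendant '[[0,0,0,0,0,0],[0,0,0,0,0,0],[0,0,0,0,0,0],[0,0,0,0,0,0],[0,0,0,0,0,0],[0,0,0,0,0,0]]' 35;  python3 -m pendant '[[0,0,-5,0,0,0],[0,0,-10,0,0,0],[0,0,-10,0,0,0],[0,0,-10,0,0,0],[0,0,-10,0,0,0]]'; python3 -m pendant '[[0,0,0,0,0,0],[0,0,0,0,0,0]]'
```

```text
time: 26.22
ee_pos: [0.504, 0.0371, 0.298]
eef_rot: [0.0, 0.996, 0.087, 0.002]
wrist_force: [1.2, -0.6, 7.4]
gripper_width: 0.0493
time: 26.85
ee_pos: [0.503, 0.037, 0.3065]
eef_rot: [-0.0, 0.996, 0.087, -0.0]
wrist_force: [-0.2, -1.0, -4.8]
gripper_width: 0.0491
time: 27.1
ee_pos: [0.5031, 0.037, 0.3066]
eef_rot: [0.0, 0.996, 0.087, -0.0]
wrist_force: [-0.6, -0.3, -3.8]
gripper_width: 0.0493
```

About 4.3 N, so this one is full. Sliding it off, destination the tray.

```bash
python3 -m pendant '[[0,20,0,0,0,0],[0,50,0,0,0,0],[0,85,0,0,0,0],[0,120,0,0,0,0],[0,155,0,0,0,0],[0,190,0,0,0,0],[0,225,0,0,0,0],[0,245,0,0,0,0],[0,245,0,0,0,0],[0,245,0,0,0,0]]'; python3 - <<'E'
from h import *
S(); wpic("w18")
E
```

```text
time: 28.35
ee_pos: [0.5451, -0.2035, 0.3064]
eef_rot: [-0.0, 0.996, 0.087, -0.0]
wrist_force: [0.2, -0.5, -5.1]
gripper_width: 0.0491
t 28.35 pos [ 0.5451 -0.2035  0.3064] F [ 0.22 -0.46 -5.08] w 49.1 q [-0.38  0.49  1.79  0.    0.86 -0.55]
```

View pics/w18.png

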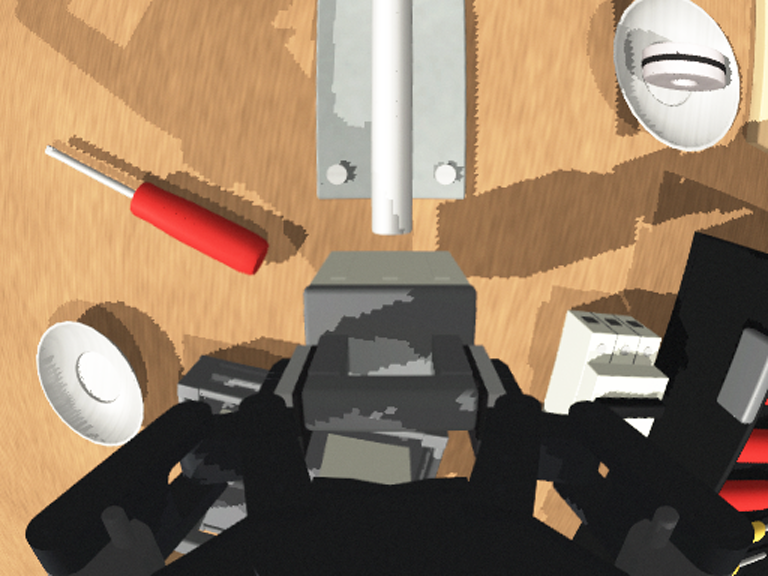

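```bash
python3 - <<'E'
from h import *
go((.545,-.2035),.475,.1735); go((.46,.19),.475,.111)
E
```

```text
row [  -0.3    0.  -168.5] [-0.0008  0.0008  0.0007] rows 2.7
row [ -15.8 -402.3 -168.2] [-0.0008  0.0008  0.0632] rows 7.0
```

```bash
python3 -m pendant '[[0,0,-40,0,0,0],[0,0,-90,0,0,0],[0,0,-140,0,0,0],[0,-10,-168,0,0,0],[0,-50,-168,0,0,0],[-3,-100,-168,0,0,0],[-6,-150,-168,0,0,0.02],[-8,-200,-168,0,0,0.04],[-10,-250,-168,0,0,0.06],[-12,-300,-168,0,0,0.063],[-14,-350,-168,0,0,0.063],[-16,-390,-168,0,0,0.063],[-16,-402,-168,0,0,0.063],[-16,-402,-168,0,0,0.063],[-16,-402,-168,0,0,0.063]]'; python3 - <<'E'
from h import *
S(); wpic("w19")
E
```

```text
time: 30.28
ee_pos: [0.4602, 0.1883, 0.4746]
eef_rot: [0.0, 0.998, 0.055, -0.0]
wrist_force: [-0.9, 0.3, -4.5]
gripper_width: 0.0489
t 30.27 pos [0.4602 0.1883 0.4746] F [-0.91  0.33 -4.49] w 48.9 q [ 0.36  0.15  1.84 -0.    1.16  0.25]
```

View pics/w19.png

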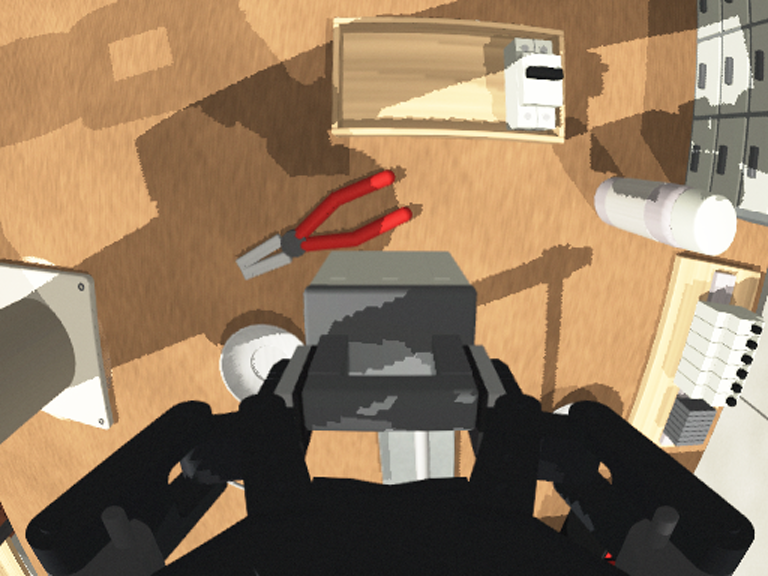

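```bash
python3 - <<'E'
from h import *
from scipy.optimize import least_squares
d=load("w19")
px=np.array([(332,130),(564,137),(563,33),(333,19)]); loc=np.array([(-.108,-.056),(.108,-.056),(.108,.056),(-.108,.056)])
q=np.array([atzf(d,u/1.5,v/1.5,.04) for u,v in px]); print(q)
r=least_squares(lambda p:(T2(p,np.c_[loc,[.04]*4])[:,:2]-q[:,:2]).ravel(),[.49,.345,.1]); print(r.x,(r.fun*1000).round(1))
P=r.x; np.save("tray2.npy",P)
im=cv2.imread("pics/w19.png")
cv2.polylines(im,[(pf(d,T2(P,np.c_[loc,[.04]*4]))*1.5).astype(int)],True,(0,0,255),1)
cv2.imwrite("pics/w19o.png",cv2.resize(im[0:160,300:600],None,fx=2,fy=2))
c=T2(P,[-.035,0,0])[0]; print(c); go(c[:2],.36,P[2]); go(c[:2],.266,P[2])
E
```

```text
[[0.3979 0.2822 0.04  ]
 [0.6121 0.3062 0.04  ]
 [0.6009 0.409  0.04  ]
 [0.3864 0.3879 0.04  ]]
[0.4993 0.3463 0.1054] [-0.  -2.9  0.5 -4.2 -0.1  4.4 -0.4  2.8]
[0.4645 0.3427 0.    ]
row [  21.1 -153.3  114.6] [0.0003 0.0001 0.0042] rows 3.1
row [  21.1 -153.3  208.6] [0.0003 0.0001 0.0042] rows 4.2
```

View pics/w19o.png

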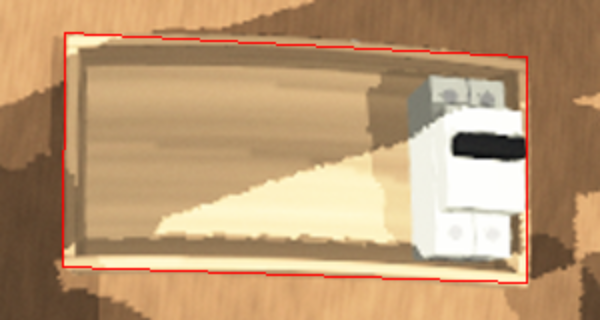

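```bash
python3 -m pendant '[[5,-45,0,0,0,0],[12,-95,10,0,0,0],[18,-140,40,0,0,0],[21,-153,85,0,0,0.004],[21,-153,130,0,0,0.004],[21,-153,165,0,0,0.004],[21,-153,190,0,0,0.004],[21,-153,204,0,0,0.004],[21,-153,206,0,0,0.004],[21,-153,206,0,0,0.004]]'; python3 - <<'E'
from h import *
S(); wpic("w20")
E
```

```text
time: 31.58
ee_pos: [0.4648, 0.3433, 0.2695]
eef_rot: [-0.0, 0.999, 0.053, 0.001]
wrist_force: [-0.7, 1.0, -4.4]
gripper_width: 0.0492
t 31.57 pos [0.4648 0.3433 0.2695] F [-0.74  0.97 -4.45] w 49.2 q [ 0.62  0.54  1.82 -0.    0.78  0.51]
```

View pics/w20.png

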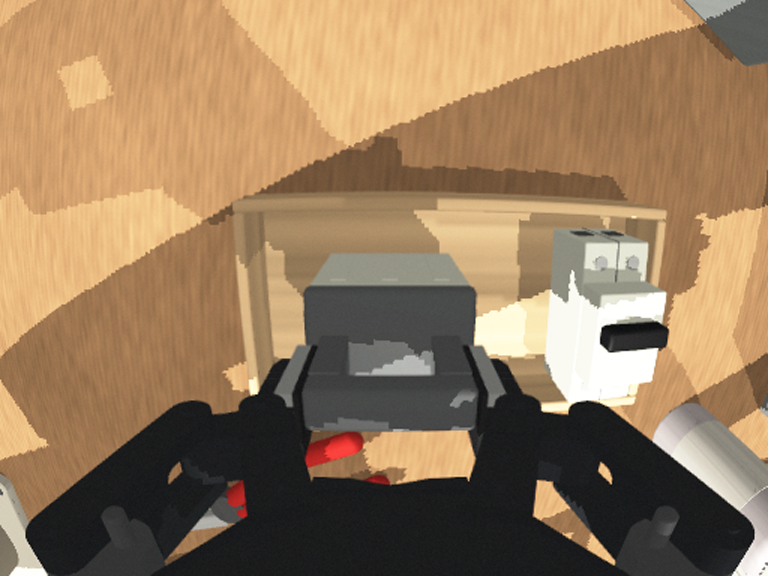

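```bash
python3 -m pendant '[[0,0,3,0,0,0],[0,0,6,0,0,0],[0,0,8,0,0,0],[0,0,8,0,0,0]]'; python3 -m pendant '[[0,0,1,0,0,0],[0,0,2,0,0,0],[0,0,2,0,0,0]]'
```

```text
time: 32.12
ee_pos: [0.4642, 0.3433, 0.2605]
eef_rot: [0.0, 0.999, 0.053, -0.0]
wrist_force: [0.5, 0.2, -4.3]
gripper_width: 0.0488
time: 32.5
ee_pos: [0.4643, 0.3433, 0.2595]
eef_rot: [-0.0, 0.999, 0.053, 0.0]
wrist_force: [-2.6, -1.3, 5.4]
gripper_width: 0.0488
```

```bash
python3 -m pendant '[[0,0,1,0,0,0],[0,0,1,0,0,0]]'
```

```text
time: 32.75
ee_pos: [0.4643, 0.3433, 0.2594]
eef_rot: [-0.0, 0.999, 0.053, 0.0]
wrist_force: [-4.4, -3.5, 15.1]
gripper_width: 0.0494
```

Firm floor contact. I ease back 1 mm, release and rise.

```bash
python3 -m pendant '[[0,0,-1,0,0,0],[0,0,-1,0,0,0]]'; python3 -m pendant '[[0,0,0,0,0,0],[0,0,0,0,0,0],[0,0,0,0,0,0],[0,0,0,0,0,0]]' 62; python3 -m pendant '[[0,0,-20,0,0,0],[0,0,-60,0,0,0],[0,0,-110,0,0,0],[0,0,-160,0,0,0],[0,30,-190,0,0,0],[0,90,-200,0,0,0],[0,130,-200,0,0,0],[0,130,-200,0,0,0],[0,130,-200,0,0,0]]' 62; python3 - <<'E'
from h import *
from workcell import read_camera
S(); wpic("w21")
for n in ("top","side"):
    d=read_camera(n); cv2.imwrite(f"pics/{n}9.png",cv2.resize(d["image"][:,:,::-1],(768,576),interpolation=cv2.INTER_CUBIC))
E
```

```text
time: 33.0
ee_pos: [0.4643, 0.3433, 0.2595]
eef_rot: [-0.0, 0.999, 0.053, 0.0]
wrist_force: [-3.3, -2.8, 8.9]
gripper_width: 0.0489
time: 33.5
ee_pos: [0.4643, 0.3433, 0.2586]
eef_rot: [-0.0, 0.999, 0.053, 0.0]
wrist_force: [-0.2, 0.4, -0.4]
gripper_width: 0.0623
time: 34.62
ee_pos: [0.4781, 0.2142, 0.4588]
eef_rot: [-0.0, 0.999, 0.053, 0.0]
wrist_force: [-0.0, -0.2, 0.1]
gripper_width: 0.0619
t 34.62 pos [0.4781 0.2142 0.4588] F [-0.05 -0.15  0.1 ] w 61.9 q [0.4  0.21 1.8  0.   1.13 0.29]
```

View pics/w21.png

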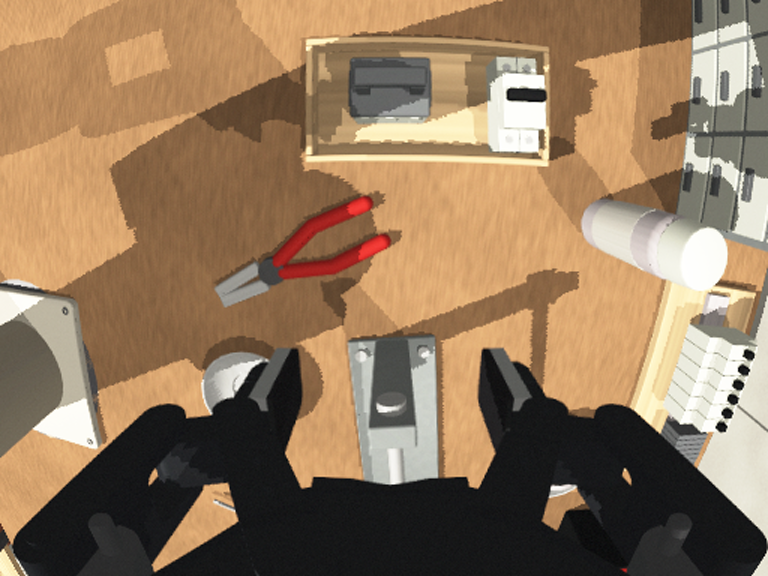

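View pics/top9.png

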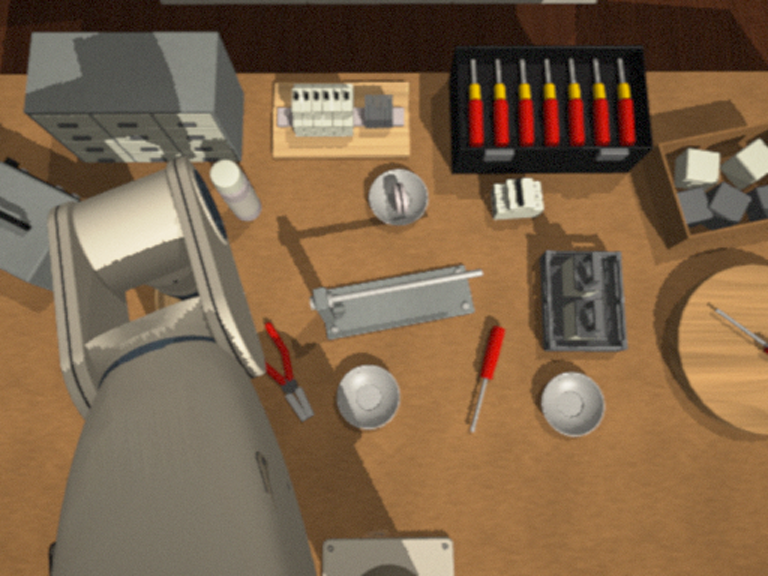

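View pics/side9.png

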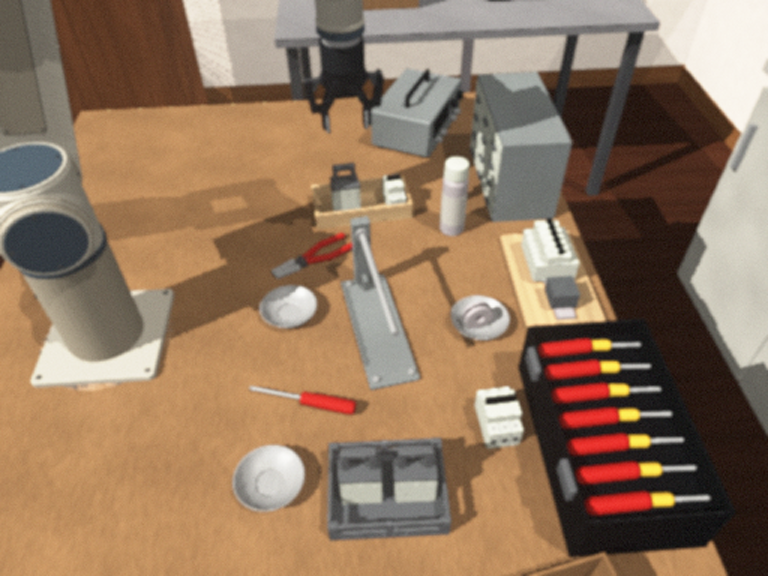

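The final pictures show the full tub upright in the tray (wrist view, 390,88). Both empties are upright in the crate (side view, 362,478 and 415,478), and the collar is in the far dish (side view, 482,318). The bar is bare, the breakers and the other things stand where they were, and the arm touches nothing.

```bash
python3 -c "
from workcell import manip
print(manip.sign_off())"
```

```text
the job is handed in; nothing more can be done
None
```

The job is done and handed in at about 35 s of the 72 s allowed. No verdict came back.

- **Collar:** I slid it off the free end of the bar and put it in the dish farthest from the base (0.71 m, against 0.46 m and 0.34 m for the two look-alikes). It stands on its edge inside the dish.
- **Tubs:** The two outer tubs each weighed about 1 N, so they were empty. I stood them side by side in the slatted crate. The innermost weighed about 4.3 N, so it was full, and I stood it in the plywood tray beside the breaker. Each was lowered until it touched the floor, with at most about 15 N at the wrist, before I let go.
- **Last checks:** The final top, side and wrist pictures show all three tubs upright and the collar in the dish. The bar is bare, the breakers and everything else look unmoved, and the gripper is clear of everything.
- **Disagreements:** My first positions from the top and side cameras differed from the wrist camera by about 5 to 9 mm for the dish, rack and crate. The tray agreed to about 4 mm. I used the wrist camera's values throughout. The gripper read 53.5 mm across the 56 mm collar, but the collar held firmly.

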